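Angle gauge rocked onto its index on a cylinder lap and held for marking

TASK

A colleague is about to ink the line on the crowned lap where its slope reaches the angle set on the gauge. First stand the tipped dropper bottle of ink upright in the gap between the two standing ones, in line with them, and let go of it without upsetting them. Then take the angle gauge by its black grip, rest its flat base gently on the lap's crowned face, square across the crown, rock it until the swinging pointer settles on the red index, and finish still holding it there, at rest and lightly in contact, for your colleague to mark.

Things in the scene. Friction and masses are not known exactly. Their poses are not given: they have to be found in the camera images.
- gauge: Loose angle gauge: blue round dial housing 84 mm across, 22 mm thick, on a steel base 36x112x12 mm (x,y,z); black ribbed grip on top, 20 mm thick (x), 46 mm wide (y), 111 to 145 mm above the underside: pinch it across the 20 mm. 0.3 kg, +-25%. Origin: middle of the underside. x: from the white dial (facing -x) to the back; y: along the base; z: up. Dial centre 62 mm up.
- needle (a joint): Swinging pointer: a black weighted needle hanging plumb from the dial's centre on a free bearing; it swings for about a second after a movement. Value (rad): its angle on the dial, 0 straight to the base, positive when its tip is towards the gauge's +y. It always hangs straight down, so a gauge whose top leans by a towards its own +y reads +a.
- needle_tip (a point): Tip of the black swinging needle, 33 mm from the dial's centre; axes turn with the needle (z from the tip to the dial's centre).
- index_mark (a joint): The red index on the rim of the dial, a stiff slider set beforehand to the wanted angle; leave it as it is. Value (rad) on the same scale as the needle: somewhere from +0.12 to +0.33 (7 to 19 degrees).
- index_tip (a point): Inner end of the red index (4 mm wide), 33.5 mm from the dial's centre; axes turn with the index (z points to the dial's centre).
- lap: Fixed cylinder lap: aluminium block 70x84 mm (x,y) with a crowned top, on a grey round stand 114 mm across. The crown is part of a cylinder of radius 95 mm with its axis along the lap's x; it slopes down to +y and -y, up to 26 degrees at the edges. Origin: centre of the stand's underside, on the desk. The gauge goes on it with its x along the lap's x and its base along the lap's y.
- lap_top (a point): Middle of the highest line of the lap's crown, 75 mm above the desk.
- lap_axis (a point): Middle of the axis of the crown's cylinder, 95 mm straight below lap_top (20 mm below the desk top); a flat base lies truly on the crown when its underside is 95 mm from this point.
- dropper: The tipped dropper bottle of ink, lying on its side before the row: amber body 33 mm in diameter and 70 mm tall, then a shoulder and black rubber bulb, 102 mm in all; 70 g, +-25%. Origin: centre of its underside (foot); its z runs from foot to bulb. The mass centre lies about 40 mm from the foot.
- dropper_left: Standing dropper bottle at the left end of the row, the same make; origin at the centre of its foot. Its x axis points away from the robot across the row, its -y along the row to the right-hand bottle, 210 mm away. The gap's middle is 105 mm from it.
- dropper_right: Standing dropper bottle at the right end of the row, the same make; origin at the centre of its foot.
Things that resemble listed ones, but are neither listed nor needed, are in the scene too. Leave any blue or pink look-alike of the dropper alone.

How it is judged:
By the outcome, as a careful person would: the job done as asked, in the order asked, and still so for the second after the job is handed in, while the arm keeps its last pose, push and grip.
It also fails if it takes over 72 s, if anything falls off the work surface, if the arm or the gripper's body presses on something with over 40 N, if the wrist force passes 120 N, or if a joint passes its speed limit or range.

ROBOT

A 7-joint arm with a two-finger parallel gripper is mounted at the origin on a cart in front of the work surface, level with it; the furniture and walls round the work are solid. World frame = base frame: x ahead of the robot, y to its left, z up, the work surface at z = 0. Lengths are in m, angles in rad, forces in N, time in s.
With the tool pointing down it reaches from about 0.425 to 0.925 m from the base axis. Payload 6.8 kg.
Tool frame: the origin (TCP) lies at the very end of the fingers, on their centre line; the grasp point (between the pads) lies 19 mm behind it; z points along the fingers, y is the line along which they close (so a half turn about z gives the same grasp; the last joint's range is limited). The gripper opens to 85 mm and grips with 20 to 120 N. Pads are 22 mm wide; open, the fingers measure 114 mm over their backs; the gripper's body (76 mm by 85 mm) begins 54 mm behind the grasp point. The pads swing forward as they close: fully open they stand 13 mm farther back than shut.
Start: joints at [-1.295, 0.477, 0.022, 1.555, -0.011, 1.109, -0.083], TCP at [0.253, 0.626, 0.231] pointing down, gripper open.
Joint ranges: [-2.96, 2.96], [-0.34, 2.1], [-1.41, 1.46], [0.24, 2.44], [-1.37, 4.51], [0.17, 1.92], [-2.96, 2.96]. Speed limits (rad/s): [2.39, 2.39, 3.14, 3.14, 3.14, 3.14, 3.14].

INTERFACE

Orientations are given as a rotation vector (axis times angle).
In Python, from bench import get_obs, grab_frame, hand_in gives the robot as it stands.
- The arm moves only by the tool drive_tool, never from a script. Its argument "rows" is a list of rows, each an object with "offset": the shift along the tool's x, y, z as a fraction of full scale, a list of three; "rotation": the turn, a rotation vector about the tool's x, y, z as a fraction of full scale, a list of three; "claw": the opening, from 0 (shut) to 1 (fully open). In form: [{"offset": [tx, ty, tz], "rotation": [wx, wy, wz], "claw": claw}, ...]. A call has 1 to 20 rows; each row is the pose to reach, as a shift and turn from the pose commanded when the call began, along the tool's axes at that moment; what a row does not reach only later rows make up. Full scale, the value 1, is 0.15 m for a shift and 2 rad for a turn. A row lasts 1/12 s, in which the tool goes at most 41.7 mm and 7.16 degrees, less where a joint would pass 70% of its speed; a pose out of reach is approached as far as the arm can. A call with a number of a shift or a turn outside -1 to 1 is refused whole. A call with a gripper value outside its range is refused whole. The fingers move at their own pace and stop on an object; "force" is the grip in N (left out, the last holds). Time passes only in rows, so rows that repeat a pose let the fingers close. It gives the time, the measured TCP pose, the force, the opening and the grip force at its end, in the units of the state.
- get_obs(): the state, without advancing time (a new reading comes with each control period).
- grab_frame(name): name is "side" or "top"; returns a dict with "frame" (480x640x3 uint8, red, green, blue), "z_map" (480x640 float32, m along the optical axis (not along the pixel's ray), 0 where there is no reading), "vfov" (degrees; the focal length in pixels is half the picture's height over the tangent of half this angle, whatever the lens; pixels are square), "cx", "cy" (the principal point, pixels), "R" (3x3) and "t" (3): a world point X has camera coordinates R X + t. Camera axes: x right, y down, z forward; pixel columns grow to the right and rows downward; lengths in m; the calibration is good to about 2 mm. A picture is of the moment at which its call begins.
- hand_in(): hands the job in; it is judged then, once.
The state is a dict: "clock": time; "joints": joint angles; "qvel": joint speeds; "tau": joint torques, N m; "tcp_pos": TCP position; "orientation": TCP orientation; "contact_force": force on the tool from outside, world axes, zero at the start; "moment": the same for the moment, N m; "grip_width": finger opening in m; "gripper_force": force on a finger pad.
Only numpy, scipy, OpenCV 4.12 (cv2) and the standard library are available. Lean on these libraries where they do the work, as an engineer would, in place of code of your own. Each camera call takes 0.05 s, during which the arm holds its last target. There are 200 camera calls.

## Working session

There is one attempt and no reset: what is moved stays moved. The work goes in short steps, Python scripts to look and compute and a tool call to move; the robot and the scene stay as the last step left them, time stands still between calls to the robot, and variables do not carry over. Pictures are saved under pics/ and viewed, at most 13 in all, crops included, and the job is handed in when it is done.

Besides the shell and the picture viewer there is one more tool, called after ">>>" in YAML: its name, and indented under it one key for each argument. drive_tool: Moves the arm, as the interface text tells. Its arguments: {"type":"object","properties":{"rows":{"type":"array","items":{"type":"object","properties":{"offset":{"type":"array","items":{"type":"number"}},"rotation":{"type":"array","items":{"type":"number"}},"claw":{"type":"number"}}}},"force":{"type":"number"}},"required":["rows"]}

```bash
ls; mkdir -p pics
cat > h.py <<'E'
import numpy as np,cv2
from scipy.spatial.transform import Rotation as Ro
from bench import get_obs,grab_frame,hand_in
def foc(f): return 240/np.tan(np.radians(f["vfov"])/2)
def cloud(f):
    z=f["z_map"];v,u=np.mgrid[:480,:640];k=foc(f)
    P=np.stack([(u-f["cx"])/k*z,(v-f["cy"])/k*z,z],-1)
    W=(P-np.array(f["t"]))@np.array(f["R"]); W[z==0]=np.nan
    return W
def ray(f,u,v):
    R=np.array(f["R"]);c=-R.T@np.array(f["t"]);k=foc(f)
    d=R.T@np.array([(u-f["cx"])/k,(v-f["cy"])/k,1]);return c,d
def plane(f,u,v,z):
    c,d=ray(f,u,v);return c+d*(z-c[2])/d[2]
def proj(f,X):
    p=np.array(f["R"])@X+f["t"];k=foc(f);return p[:2]/p[2]*k+[f["cx"],f["cy"]]
E
python3 - <<'E'
from h import *
import pickle
for n in("side","top"):
    f=grab_frame(n);pickle.dump(f,open(n+".pkl","wb"));cv2.imwrite(f"pics/{n}0.png",f["frame"][...,::-1])
    print(n,f["vfov"],f["cx"],f["cy"],-np.array(f["R"]).T@f["t"],np.array(f["R"])[2])
print(get_obs())
E
```

```text
pics
side 51.38634753882845 313.39037438342393 241.01826029747778 [ 0.49508307 -0.94039847  0.48292696] [ 0.0189602   0.91671963 -0.39908099]
top 48.111685073553346 318.7233727975873 238.62290833878538 [0.44297928 0.03614424 1.27358843] [ 0.05172996 -0.00143443 -0.99866008]
{'clock': 0.1, 'joints': array([-1.29514076,  0.47774849,  0.02235698,  1.55632007, -0.0115028 ,
        1.10929907, -0.08308686]), 'qvel': array([ 1.41951842e-04, -1.85994837e-03,  9.51816470e-04, -1.75368556e-03,
        2.16850623e-04,  1.42964244e-03, -7.69301213e-05]), 'tau': array([ 4.09246117e-03, -5.97764862e+01,  1.61366947e+00, -2.81954509e+01,
        1.28199629e-02,  5.05361226e-03, -1.01612346e-05]), 'tcp_pos': array([0.25254592, 0.6254161 , 0.23041612]), 'orientation': array([-5.99043010e-01, -3.08375503e+00,  2.56885033e-03]), 'contact_force': array([ 0.22751339,  0.60253111, -0.02390917]), 'moment': array([-0.04599151, -0.01467031, -0.01156824]), 'gripper_force': 0.0, 'grip_width': 0.08537077530572294}
```

View pics/top0.png

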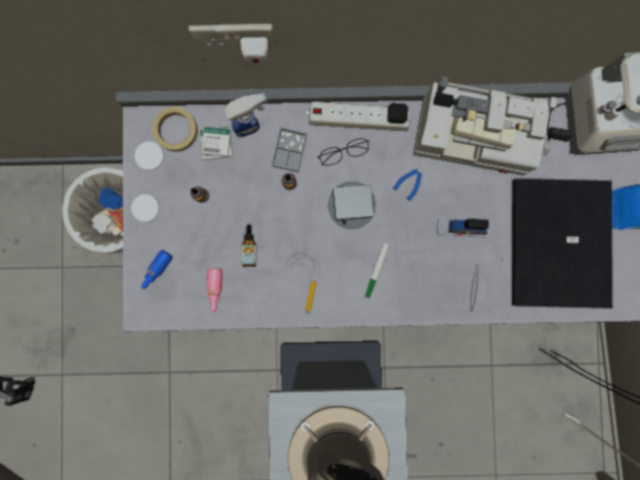

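View pics/side0.png

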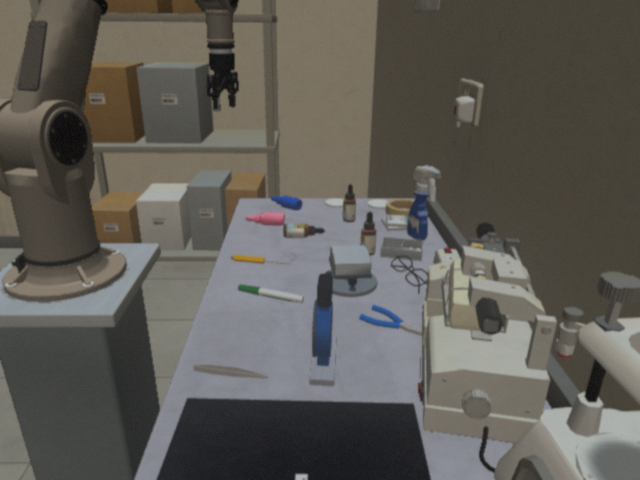

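The top view shows the tipped amber bottle at (249,247) with its bulb towards +x, at (249,230). Its look-alikes are the blue one at (158,268) and the pink one at (214,288), both to be left alone. The standing bottles are at (199,195) and (289,181), the lap at (352,203) and the gauge at (463,227). The side view shows the gauge edge-on at (323,330), so its dial normal is roughly along world x.

Run:
```python
from h import *
import pickle
T=pickle.load(open("top.pkl","rb"));S=pickle.load(open("side.pkl","rb"))
C=cloud(T);D=cloud(S)
def reg(W,u0,u1,v0,v1,z0,z1):
    w=W[v0:v1,u0:u1].reshape(-1,3);return w[(w[:,2]>z0)&(w[:,2]<z1)]
def rect(P,n):
    if len(P)<5: print(n,len(P));return
    r=cv2.minAreaRect((P[:,:2]*1000).astype(np.float32));print(n,len(P),"rect c",np.round(r[0],1),np.round(r[1],1),round(r[2],1),"z med/max",P[:,2].round(4).mean().round(4),np.nanpercentile(P[:,2],98).round(4))
print("table z",np.nanmedian(C[260:300,330:350,2]),np.nanmedian(D[300:330,250:290,2]))
for n,W,b in(("L",C,(182,215,178,210)),("R",C,(272,305,165,197))):
    rect(reg(W,*b,.01,.12),n+" all"); rect(reg(W,*b,.08,.12),n+" bulb")
for n,W,b in(("L",D,(335,362,180,225)),("R",D,(355,381,208,258))):
    p=reg(W,*b,.01,.066);rect(p,n+" side body");  print(p[:,1].min(), np.median(p[:,0]));q=reg(W,*b,.08,.12);rect(q,n+" side bulb")
t=reg(C,235,265,218,275,.008,.05);rect(t,"tipped")
rect(reg(D,275,330,218,242,.008,.05),"tipped side")
rect(reg(C,325,380,175,232,.055,.09),"lap top");rect(reg(C,320,385,172,235,.006,.035),"stand")
rect(reg(C,430,495,205,250,.006,.03),"gauge base");rect(reg(C,430,495,205,250,.09,.16),"gauge top");rect(reg(C,430,495,205,250,.115,.16),"grip")
rect(reg(D,300,345,262,385,.006,.02),"sgauge base");rect(reg(D,300,345,262,385,.03,.10),"s gauge h");rect(reg(D,300,345,262,385,.112,.16),"s grip")
l=reg(C,325,380,175,232,.055,.09)
c=l[:,:2].mean(0);x=l[:,:2]-c;A=np.c_[x[:,0]**2,x[:,0]*x[:,1],x[:,1]**2,x,np.ones(len(x))]
k=np.linalg.lstsq(A,l[:,2],rcond=None)[0];print("quad",k,c)
w,V=np.linalg.eigh([[k[0],k[1]/2],[k[1]/2,k[2]]]);print(w,V)
im=T["frame"][...,::-1];cr=np.hstack([cv2.resize(im[215:280,140:270],(780,390),interpolation=3)])
cr2=cv2.resize(im[195:255,430:500],(390,334)) ; im2=S["frame"][...,::-1];cr3=cv2.resize(im2[265:390,290:360],(187,200)) 
o=np.zeros((600,780,3),np.uint8);o[:390]=cr;o[390:,:245]=cv2.resize(cr2,(245,210));o[390:,260:260+187]=cv2.resize(cr3,(187,210));o[390:,460:]=cv2.resize(im2[205:260,265:345],(320,210))
cv2.imwrite("pics/c1.png",o)
```

```text
table z -0.0011672109262106417 -0.0006283172638876857
L all 237 rect c [615.4 306.6] [29.2 34.6] 55.7 z med/max 0.0607 0.1005
L bulb 43 rect c [616.1 308.4] [15.8 12.9] 51.1 z med/max 0.0943 0.1031
R all 268 rect c [654.5 112.3] [62.  56.9] 85.3 z med/max 0.0544 0.1001
R bulb 41 rect c [642.5 101.6] [13.5 12.6] 90.0 z med/max 0.0948 0.1027
L side body 266 rect c [613.8 298.6] [29.3 33.5] 81.7 z med/max 0.0385 0.0649
0.28443348489159404 0.613161845974882
L side bulb 41 rect c [615.1 303.8] [12.3 13. ] 22.5 z med/max 0.0901 0.0996
R side body 325 rect c [628.3 189.1] [ 33.6 222.5] 7.2 z med/max 0.0403 0.0642
0.07855921837146214 0.6402037229901213
R side bulb 53 rect c [639.7  95.2] [10.1 12.8] 66.6 z med/max 0.0904 0.1003
tipped 510 rect c [497.8 199.8] [ 33.9 100.8] 89.4 z med/max 0.027 0.0355
tipped side 465 rect c [468.2 213.5] [ 78.6 143.7] 49.0 z med/max 0.021 0.0326
lap top 1171 rect c [587.8 -44.6] [70.6 84.3] 4.0 z med/max 0.0705 0.0775
stand 500 rect c [583.8 -55.4] [121.7 134.6] 2.7 z med/max 0.0099 0.0168
gauge base 271 rect c [ 526.5 -298.7] [ 80.9 139.4] 11.6 z med/max 0.0125 0.0277
gauge top 400 rect c [ 525.2 -299.6] [64.8 26.4] 85.6 z med/max 0.125 0.1472
grip 256 rect c [ 527.1 -301.3] [46.9 21.7] 83.8 z med/max 0.1403 0.1473
sgauge base 872 rect c [ 520.8 -180.3] [359.4  81.2] 82.4 z med/max 0.0113 0.0177
s gauge h 1098 rect c [ 542.3 -189.7] [321.   32.4] 82.2 z med/max 0.0688 0.0992
s grip 494 rect c [ 525.2 -305.1] [46.6 21.1] 85.3 z med/max 0.1347 0.1452
quad [-1.29437370e+00  7.23038153e-01 -5.56731585e+00  1.26327834e-02
  4.39359565e-04  7.43114982e-02] [ 0.58702284 -0.04409219]
[-5.59768687 -1.26400267] [[-0.08371458 -0.99648977]
 [ 0.99648977 -0.08371458]]
```

View pics/c1.png

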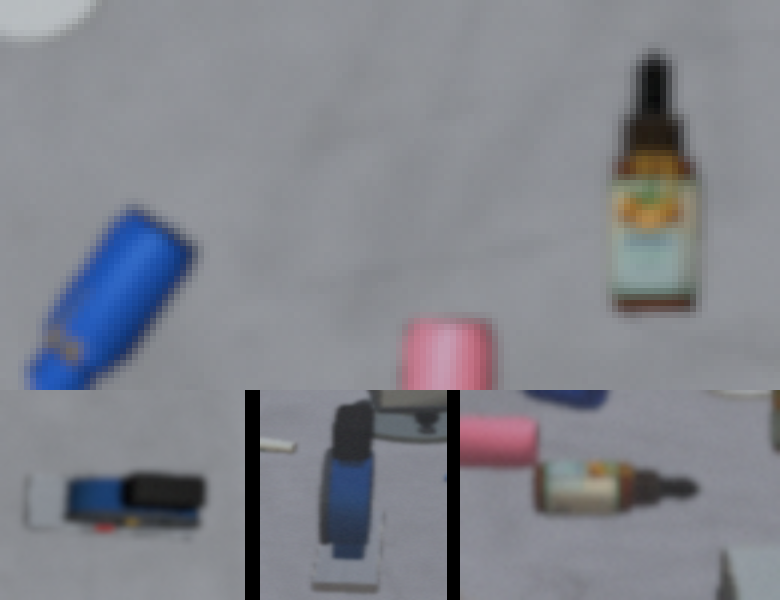

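Crop check: the amber bottle with a label, black bulb pointing to +x, is the tipped dropper. The blue and pink bottles are the look-alikes. On the gauge, the red index shows on the -x (robot) side at +y, so the gauge's x is roughly world x.

```bash
cat >> h.py <<'E'
def go(p,R=None,o=None,R0=None):
    o=o or get_obs();A=Ro.from_rotvec(o["orientation"]) if R0 is None else R0
    d=A.inv().apply(np.array(p)-o["tcp_pos"])/.15
    r=(A.inv()*R).as_rotvec()/2 if R is not None else np.zeros(3)
    print("off",d.round(3).tolist(),"rot",r.round(3).tolist(),"rows",int(max(np.linalg.norm(d)*.15/.0417,np.degrees(np.linalg.norm(r)*2)/7.16))+1)
def RT(z,y):
    z=np.array(z,float);z/=np.linalg.norm(z);y=np.array(y,float);y-=z*(y@z);y/=np.linalg.norm(y)
    return Ro.from_matrix(np.c_[np.cross(y,z),y,z])
E
python3 - <<'E'
from h import *
o=get_obs();print(Ro.from_rotvec(o["orientation"]).as_matrix().round(3))
for s in(1,-1): go([.495,.2,.2],RT([0,0,-1],[0,s,0]))
E
```

```text
[[-0.927  0.374 -0.   ]
 [ 0.374  0.927 -0.002]
 [-0.    -0.002 -1.   ]]
off [-2.561, -2.024, 0.206] rot [-0.001, -0.0, -0.192] rows 12
off [-2.561, -2.024, 0.206] rot [-0.0, 0.001, 1.379] rows 23
```

>>> drive_tool:
  rows:
    - {"offset": [-0.95,-0.76,0],"rotation": [0,0,-0.1],"claw": 1}
    - {"offset": [-0.95,-0.76,0],"rotation": [0,0,-0.19],"claw": 1}
    - {"offset": [-0.95,-0.76,0],"rotation": [0,0,-0.19],"claw": 1}
    - {"offset": [-0.95,-0.76,0],"rotation": [0,0,-0.19],"claw": 1}
    - {"offset": [-0.95,-0.76,0],"rotation": [0,0,-0.19],"claw": 1}

```text
clock: 0.52
tcp_pos: [0.3463, 0.4603, 0.2309]
orientation: [0.016, 3.14, -0.006]
contact_force: [0.4, -1.2, -0.9]
grip_width: 0.0853
gripper_force: 0.0
```

Run:
```python
from h import *
o=get_obs();print(o["joints"].round(3),o["tcp_pos"].round(4))
go([.495,.2,.2],RT([0,0,-1],[0,1,0]))
```

```text
[-1.022  0.317 -0.017  1.796  0.009  1.031  0.518] [0.3463 0.4603 0.2309]
off [-1.009, -1.725, 0.213] rot [-0.002, 0.001, -0.005] rows 8
```

>>> drive_tool:
  rows:
    - {"offset": [-0.5,-0.87,0.1],"rotation": [0,0,0],"claw": 1}
    - {"offset": [-0.5,-0.87,0.1],"rotation": [0,0,0],"claw": 1}
    - {"offset": [-0.5,-0.87,0.1],"rotation": [0,0,0],"claw": 1}
    - {"offset": [-0.5,-0.87,0.1],"rotation": [0,0,0],"claw": 1}

```text
clock: 0.85
tcp_pos: [0.4185, 0.3313, 0.2157]
orientation: [-0.012, -3.141, 0.004]
contact_force: [0.2, -1.5, 0.2]
grip_width: 0.0852
gripper_force: 0.0
```

>>> drive_tool:
  rows:
    - {"offset": [-0.5,-0.86,0.1],"rotation": [0,0,0],"claw": 1}
    - {"offset": [-0.5,-0.86,0.1],"rotation": [0,0,0],"claw": 1}
    - {"offset": [-0.5,-0.86,0.1],"rotation": [0,0,0],"claw": 1}
    - {"offset": [-0.5,-0.86,0.1],"rotation": [0,0,0],"claw": 1}
    - {"offset": [-0.5,-0.86,0.1],"rotation": [0,0,0],"claw": 1}

```text
clock: 1.27
tcp_pos: [0.4937, 0.1997, 0.2006]
orientation: [0.021, 3.141, -0.005]
contact_force: [-0.6, -0.2, 0.6]
grip_width: 0.0857
gripper_force: 0.0
```

Run:
```python
from h import *
o=get_obs();print(o["joints"].round(3),o["tcp_pos"].round(4))
```

```text
[-0.605  0.277  0.122  1.934 -0.038  0.934  1.092] [0.4937 0.1997 0.2006]
```

Run:
```python
from h import *
t=np.radians(25);d=np.array([-np.sin(t),0,-np.cos(t)])
c=np.array([.493,.2,.0165]);R=RT(d,[0,1,0])
tcp=c+d*.0085; print(tcp)
go(tcp-d*.08,R)
```

```text
[0.48940774 0.2        0.00879638]
off [-0.197, 0.008, 0.795] rot [-0.0, 0.218, -0.007] rows 4
```

>>> drive_tool:
  rows:
    - {"offset": [-0.1,0,0.3],"rotation": [0,0.1,-0.007],"claw": 0.6}
    - {"offset": [-0.197,0.008,0.6],"rotation": [0,0.218,-0.007],"claw": 0.6}
    - {"offset": [-0.197,0.008,0.795],"rotation": [0,0.218,-0.007],"claw": 0.6}
    - {"offset": [-0.197,0.008,0.795],"rotation": [0,0.218,-0.007],"claw": 0.6}
    - {"offset": [-0.197,0.008,0.795],"rotation": [0,0.218,-0.007],"claw": 0.6}
    - {"offset": [-0.197,0.008,0.795],"rotation": [0,0.218,-0.007],"claw": 0.6}

```text
clock: 1.77
tcp_pos: [0.5209, 0.208, 0.0809]
orientation: [0.013, -2.706, -0.0]
contact_force: [0.5, 0.3, -0.3]
grip_width: 0.0512
gripper_force: 0.0
```

Run:
```python
from h import *
o=get_obs();print(o["joints"].round(3),o["tcp_pos"].round(4),o["grip_width"])
t=np.radians(25);d=np.array([-np.sin(t),0,-np.cos(t)]);R=RT(d,[0,1,0])
go(np.array([.493,.2,.0165])+d*.0085,R)
f=grab_frame("side");f2=grab_frame("top");a=f["frame"][...,::-1]
o=np.zeros((500,800,3),np.uint8);o[:,:400]=cv2.resize(a[180:255,260:320],(400,500));o[:,400:]=cv2.resize(f2["frame"][200:275,220:280,::-1],(400,500));cv2.imwrite("pics/p1.png",o)
```

```text
[-0.45   0.695  0.078  1.643 -0.219  1.224  1.319] [0.5209 0.208  0.0809] 0.051201389361297464
off [-0.012, -0.053, 0.524] rot [-0.001, 0.0, 0.005] rows 2
```

View pics/p1.png

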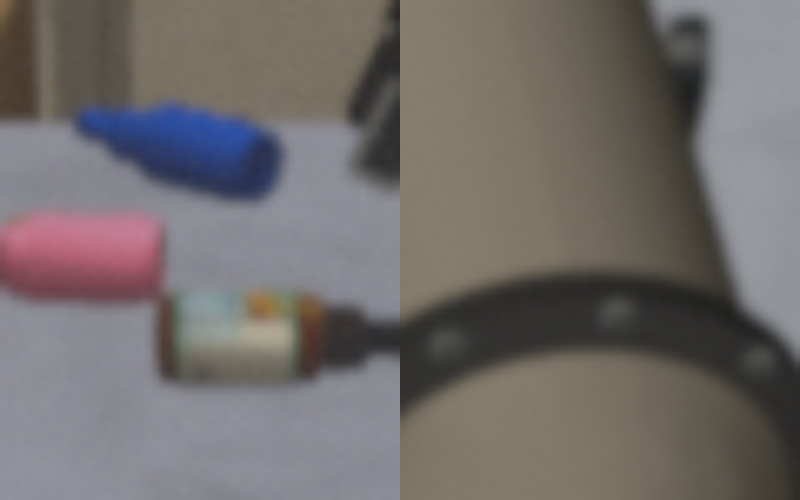

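Run:
```python
from h import *
o=get_obs();print(o["joints"].round(3),o["tcp_pos"].round(4),o["qvel"].round(3))
t=np.radians(25);d=np.array([-np.sin(t),0,-np.cos(t)]);R=RT(d,[0,1,0])
go(np.array([.493,.2,.0165])+d*.0085-d*.03,R)
```

```text
[-0.451  0.689  0.078  1.644 -0.219  1.224  1.32 ] [0.5212 0.209  0.0843] [-0.006 -0.035 -0.     0.007 -0.001  0.003  0.001]
off [-0.018, -0.06, 0.346] rot [-0.0, 0.003, 0.006] rows 2
```

>>> drive_tool:
  rows:
    - {"offset": [-0.018,-0.06,0.2],"rotation": [0,0.003,0.006],"claw": 0.6}
    - {"offset": [-0.018,-0.06,0.346],"rotation": [0,0.003,0.006],"claw": 0.6}
    - {"offset": [-0.018,-0.06,0.346],"rotation": [0,0.003,0.006],"claw": 0.6}
    - {"offset": [-0.018,-0.06,0.346],"rotation": [0,0.003,0.006],"claw": 0.6}

```text
clock: 2.2
tcp_pos: [0.5011, 0.1999, 0.0364]
orientation: [0.0, -2.702, 0.001]
contact_force: [-0.3, -0.2, -0.1]
grip_width: 0.0514
gripper_force: 0.0
```

Run:
```python
from h import *
f=grab_frame("side");o=get_obs();print(o["tcp_pos"].round(4),o["qvel"].round(3))
t=np.radians(25);d=np.array([-np.sin(t),0,-np.cos(t)]);R=RT(d,[0,1,0])
go(np.array([.493,.2,.0165])+d*.0085,R)
a=f["frame"][...,::-1];cv2.imwrite("pics/p2.png",cv2.resize(a[180:255,260:360],(800,600)))
```

```text
[0.5024 0.2001 0.0368] [ 0.006  0.005  0.007 -0.029  0.001  0.004  0.002]
off [-0.001, -0.001, 0.206] rot [0.0, -0.001, 0.0] rows 1
```

View pics/p2.png

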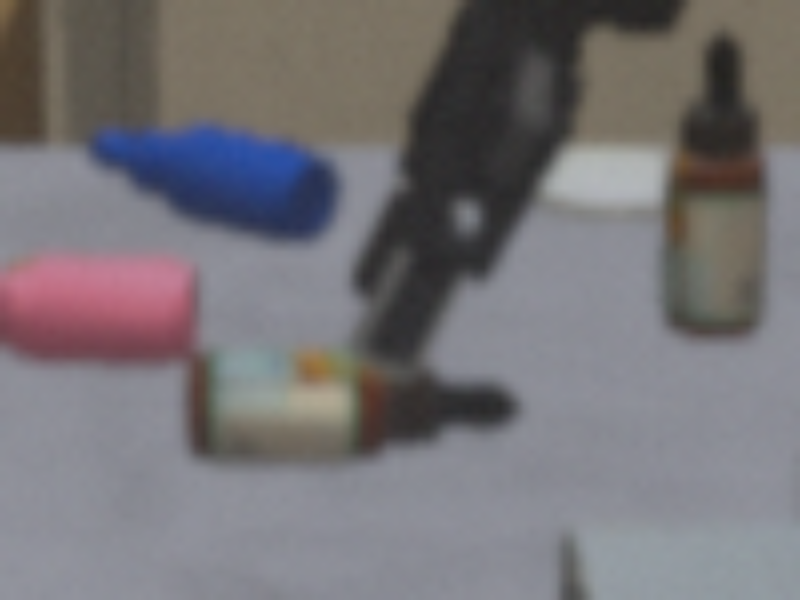

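The picture shows the fingertip at pixel (309,226), over the bottle's shoulder end. The bottle's body spans columns 284 to 308. I'll check that against the calibration before descending.

Run:
```python
from h import *
import pickle
S=pickle.load(open("side.pkl","rb"));T=pickle.load(open("top.pkl","rb"))
for u,v,y in((283.8,231,.2),(308.1,231,.2),(323,231,.2),(308.7,226,.17)):
    c,d=ray(S,u,v);print(c+d*(y-c[1])/d[1])
for u,v in((249,266.5),(249,241),(249,224)): print(plane(T,u,v,.0165))
print(proj(S,np.array([.5024,.17,.037])))
C=cloud(T)
for v in range(220,272,3):print(v,C[v,247:251].mean(0).round(4))
```

```text
[0.44536814 0.2        0.0134146 ]
[0.50537467 0.2        0.01347051]
[0.54222258 0.2        0.01350485]
[0.5064928  0.17       0.03877641]
[0.4463597  0.19847515 0.0165    ]
[0.50596178 0.19761893 0.0165    ]
[0.54585949 0.19704576 0.0165    ]
[306.98983335 226.68642329]
220 [0.5567 0.2001 0.001 ]
223 [0.5493 0.1998 0.0038]
226 [0.5408 0.1976 0.0215]
229 [0.5337 0.1976 0.0225]
232 [0.5268 0.198  0.0203]
235 [0.5194 0.1973 0.0265]
238 [0.5124 0.1974 0.0267]
241 [0.5054 0.1972 0.0288]
244 [0.4983 0.1971 0.0304]
247 [0.4913 0.1969 0.0322]
250 [0.4844 0.197  0.0329]
253 [0.4775 0.1974 0.0306]
256 [0.4706 0.1973 0.0318]
259 [0.4636 0.1974 0.0316]
262 [0.4567 0.1973 0.0336]
265 [0.4498 0.1976 0.0318]
268 [0.4429 0.2018 0.0006]
271 [ 0.4358  0.2021 -0.0009]
```

>>> drive_tool:
  rows:
    - {"offset": [0.015,-0.007,0.1],"rotation": [0,0,0],"claw": 0.6}
    - {"offset": [0.015,-0.007,0.19],"rotation": [0,0,0],"claw": 0.6}
    - {"offset": [0.015,-0.007,0.19],"rotation": [0,0,0],"claw": 0.6}
    - {"offset": [0.015,-0.007,0.19],"rotation": [0,0,0],"claw": 0.6}
  force: 25

```text
clock: 2.58
tcp_pos: [0.4882, 0.1985, 0.0108]
orientation: [-0.001, -2.702, 0.001]
contact_force: [0.8, 0.0, -0.5]
grip_width: 0.0509
gripper_force: 0.0
```

>>> drive_tool:
  rows:
    - {"offset": [0,0,0],"rotation": [0,0,0],"claw": 0.3}
    - {"offset": [0,0,0],"rotation": [0,0,0],"claw": 0.2}
    - {"offset": [0,0,0],"rotation": [0,0,0],"claw": 0.2}
    - {"offset": [0,0,0],"rotation": [0,0,0],"claw": 0.2}
    - {"offset": [0,0,0],"rotation": [0,0,0],"claw": 0.2}
  force: 25

```text
clock: 3.0
tcp_pos: [0.4889, 0.1983, 0.0106]
orientation: [-0.002, -2.702, 0.001]
contact_force: [0.4, 1.2, 7.4]
grip_width: 0.0313
gripper_force: 25.2
```

>>> drive_tool:
  rows:
    - {"offset": [0,0,0],"rotation": [0,0,0],"claw": 0.55}
    - {"offset": [0,0,0],"rotation": [0,0,0],"claw": 0.55}
    - {"offset": [0,0,0],"rotation": [0,0,0],"claw": 0.55}
    - {"offset": [-0.015,0,0.03],"rotation": [0,0,0],"claw": 0.55}
    - {"offset": [-0.02,0,0.045],"rotation": [0,0,0],"claw": 0.55}
    - {"offset": [-0.02,0,0.045],"rotation": [0,0,0],"claw": 0.55}

```text
clock: 3.5
tcp_pos: [0.4869, 0.1976, 0.0013]
orientation: [-0.002, -2.699, 0.003]
contact_force: [0.4, 0.5, 1.2]
grip_width: 0.0467
gripper_force: 0.3
```

>>> drive_tool:
  rows:
    - {"offset": [0,0,0],"rotation": [0,0,0],"claw": 0.3}
    - {"offset": [0,0,0],"rotation": [0,0,0],"claw": 0.2}
    - {"offset": [0,0,0],"rotation": [0,0,0],"claw": 0.2}
    - {"offset": [0,0,0],"rotation": [0,0,0],"claw": 0.2}
    - {"offset": [0,0,0],"rotation": [0,0,0],"claw": 0.2}
  force: 30

```text
clock: 3.92
tcp_pos: [0.4874, 0.1983, 0.0027]
orientation: [-0.002, -2.7, 0.001]
contact_force: [-0.5, 0.8, 8.9]
grip_width: 0.0314
gripper_force: 38.1
```

>>> drive_tool:
  rows:
    - {"offset": [-0.06,0,-0.13],"rotation": [0,0,0],"claw": 0.2}
    - {"offset": [-0.13,0,-0.26],"rotation": [0,0,0],"claw": 0.2}
    - {"offset": [-0.25,0,-0.5],"rotation": [0,0,0],"claw": 0.2}
    - {"offset": [-0.4,0,-0.85],"rotation": [0,0,0],"claw": 0.2}
    - {"offset": [-0.4,0,-0.85],"rotation": [0,0,0],"claw": 0.2}
    - {"offset": [-0.4,0,-0.85],"rotation": [0,0,0],"claw": 0.2}

```text
clock: 4.42
tcp_pos: [0.6003, 0.1975, 0.0937]
orientation: [-0.004, -2.707, 0.0]
contact_force: [0.4, -1.4, -0.0]
grip_width: 0.0312
gripper_force: 30.3
```

Run:
```python
from h import *
f=grab_frame("side");o=get_obs();print(o["tcp_pos"].round(4),o["joints"].round(3),o["contact_force"])
a=f["frame"][...,::-1];cv2.imwrite("pics/p3.png",cv2.resize(a[120:255,240:420],(800,600)))
```

```text
[0.5973 0.1976 0.0917] [-0.407  0.785  0.102  1.438 -0.211  1.349  1.34 ] [-0.52446552 -0.8095786  -1.15873697]
```

View pics/p3.png

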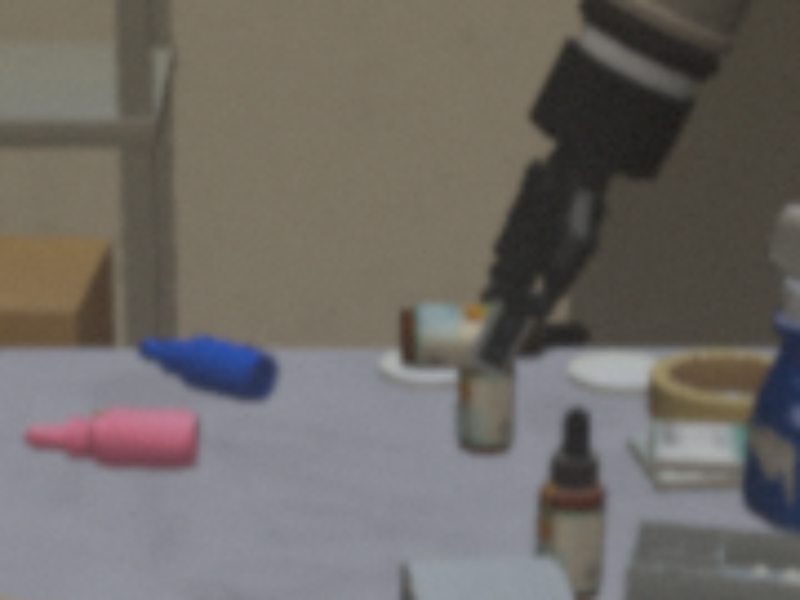

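The side view shows the bottle held level: foot at crop pixel (402,335), pads about 52 mm from the foot, and both neighbours still standing. Next I'll fit a kinematic model from the logged states to find a reachable upright pose.

```bash
cat > kin.py <<'E'
from h import *
from scipy.optimize import least_squares
import itertools
D=[([-1.29514,.47775,.02236,1.55632,-.0115,1.1093,-.08309],[.25255,.62542,.23042],[-.599,-3.0838,.0026]),
([-1.022,.317,-.017,1.796,.009,1.031,.518],[.3463,.4603,.2309],[.016,3.14,-.006]),
([-.605,.277,.122,1.934,-.038,.934,1.092],[.4937,.1997,.2006],[.021,3.141,-.005]),
([-.45,.695,.078,1.643,-.219,1.224,1.319],[.5209,.208,.0809],[.013,-2.706,0]),
([-.407,.785,.102,1.438,-.211,1.349,1.34],[.5973,.1976,.0917],[-.004,-2.707,0])]
def fk(q,p,s):
    y0,h,a,b,c,e,y7,x0=p
    R=Ro.from_euler('z',y0+s[0]*q[0]);P=np.array([0,0,h])+R.apply([x0,0,0])
    R=R*Ro.from_euler('y',q[1]);R=R*Ro.from_euler('z',s[1]*q[2]);P=P+R.apply([e,0,a])
    R=R*Ro.from_euler('y',q[3]);P=P+R.apply([-e,0,0]);R=R*Ro.from_euler('z',s[2]*q[4]);P=P+R.apply([0,0,b])
    R=R*Ro.from_euler('y',q[5]);R=R*Ro.from_euler('z',s[3]*q[6]+y7);P=P+R.apply([0,0,c])
    return P,R
def res(p,s,D=D):
    o=[]
    for q,P,r in D:
        X,R=fk(q,p,s);o+=list(X-P)+list(.3*(R.inv()*Ro.from_rotvec(r)).as_rotvec())
    return np.array(o+list((np.array(p)-[0,.33,.5,.47,.35,0,p[6],0])*1e-3))
def fit():
    best=None
    for s in itertools.product((1,-1),repeat=4):
        for y7 in (0,1.57,3.14,-1.57):
            r=least_squares(res,[0,.33,.54,.476,.35,0,y7,0],args=(s,))
            if best is None or r.cost<best[0]: best=(r.cost,r.x,s,np.abs(r.fun).max())
    return best
if __name__=="__main__":
    b=fit();print(b);import pickle;pickle.dump(b,open("kin.pkl","wb"));print(res(b[1],b[2])[:30].reshape(5,6).round(4))
E
python3 kin.py
```

```text
(np.float64(0.00024105057516596388), array([-0.09980729,  0.30341518,  0.52460961,  0.48713386,  0.32017312,
        0.00301888,  1.47466568, -0.00679916]), (-1, -1, -1, -1), np.float64(0.012808470515148523))
[[ 0.0046 -0.0028  0.0024  0.     -0.0001 -0.0011]
 [-0.0032  0.0045  0.0011  0.0001 -0.0003 -0.001 ]
 [-0.0039  0.0063 -0.0012  0.0001 -0.0001 -0.0012]
 [-0.0008  0.0036 -0.0017  0.0128  0.0005  0.0017]
 [ 0.0002 -0.0034 -0.0006  0.0125 -0.0008  0.0017]]
```

>>> drive_tool:
  rows:
    - {"offset": [0.2,0.0,-0.3],"rotation": [0,0,0],"claw": 0.2}
    - {"offset": [0.4,0.0,-0.6],"rotation": [0,0,0],"claw": 0.2}
    - {"offset": [0.6,0.0,-0.9],"rotation": [0,0,0],"claw": 0.2}
    - {"offset": [0.6,0.0,-0.9],"rotation": [0,0,0],"claw": 0.2}
    - {"offset": [0.6,0.0,-0.9],"rotation": [0,0,0],"claw": 0.2}

```text
clock: 4.88
tcp_pos: [0.5727, 0.1994, 0.2581]
orientation: [0.001, -2.707, -0.003]
contact_force: [1.7, 0.9, 0.2]
grip_width: 0.0308
gripper_force: 30.3
```

```bash
cat > ik.py <<'E'
from kin import *
import pickle
_,p,s,_=pickle.load(open("kin.pkl","rb"))
lo=np.array([-2.96,-.34,-1.41,.24,-1.37,.17,-2.96])+.05;hi=np.array([2.96,2.1,1.46,2.44,4.51,1.92,2.96])-.05
def ik(P,R,seed,w=1e-2):
    def f(q):
        X,A=fk(q,p,s);return np.r_[(X-P)*5,(A.inv()*R).as_rotvec(),w*(q-seed)]
    r=least_squares(f,np.clip(seed,lo,hi),bounds=(lo,hi));return r.x,np.linalg.norm(r.fun[:6])
def up(psi,t=np.radians(25)):
    z=np.array([np.cos(t)*np.cos(psi),np.cos(t)*np.sin(psi),-np.sin(t)])
    # tool -x*.906 - z*.4226 = up
    b=np.array([0,0,1.]);x=-(b+np.sin(t)*z)/np.cos(t);y=np.cross(z,x);return Ro.from_matrix(np.c_[x,y,z]),z
E
python3 - <<'E'
from ik import *
q0=get_obs()["joints"];print(q0.round(3))
rng=np.random.default_rng(0)
for deg in range(-90,91,15):
    R,z=up(np.radians(deg));P=np.array([.628,.202,.052])+z*.012
    best=None
    for k in range(14):
        sd=rng.uniform(lo,hi) if k else q0
        sd[1]=min(sd[1],1.2)
        q,e=ik(P,R,sd,1e-4)
        if e<.03:
            m=np.min(np.minimum(q-lo,hi-q)); d=np.abs(q-q0).max()
            if best is None or d<best[0]: best=(d,e,m,q)
    print(deg,best and (round(best[0],2),round(best[1],3),round(best[2],2),best[3].round(2)))
E
```

```text
[-0.432  0.588  0.118  1.39  -0.2    1.584  1.291]
-90 (np.float64(1.54), np.float64(0.0), np.float64(0.02), array([-1.38,  1.63,  1.39,  1.31, -0.43,  1.46, -0.25]))
-75 (np.float64(1.5), np.float64(0.0), np.float64(0.11), array([-1.51,  1.56,  1.3 ,  1.5 , -0.33,  1.15, -0.2 ]))
-60 (np.float64(1.39), np.float64(0.0), np.float64(0.13), array([-1.62,  1.53,  1.28,  1.69, -0.32,  0.83, -0.1 ]))
-45 (np.float64(2.27), np.float64(0.0), np.float64(0.45), array([-1.41,  1.07,  0.73,  1.87,  0.9 ,  0.67, -0.98]))
-30 (np.float64(2.44), np.float64(0.0), np.float64(0.0), array([-0.  ,  1.27, -1.04,  2.04,  2.24,  1.87, -1.02]))
-15 (np.float64(2.5), np.float64(0.0), np.float64(0.21), array([-0.18,  0.96, -0.66,  2.18,  2.29,  1.44, -1.21]))
0 (np.float64(2.8), np.float64(0.0), np.float64(0.11), array([-0.43,  0.81, -0.21,  2.28,  2.6 ,  1.16, -1.49]))
15 (np.float64(3.2), np.float64(0.0), np.float64(0.06), array([ 0.19,  0.97, -0.69,  2.33,  3.  ,  1.18, -1.06]))
30 (np.float64(3.36), np.float64(0.0), np.float64(0.07), array([ 0.69,  1.32, -1.07,  2.32,  3.16,  0.86, -0.44]))
45 (np.float64(2.8), np.float64(0.0), np.float64(0.0), array([ 0.97,  1.75, -1.36,  2.23,  2.6 ,  0.54,  0.61]))
60 (np.float64(1.96), np.float64(0.0), np.float64(0.03), array([ 0.98,  1.64, -1.33,  2.1 ,  1.76,  0.26,  1.47]))
75 (np.float64(1.48), np.float64(0.0), np.float64(0.0), array([ 0.95,  1.64, -1.36,  1.94,  0.82,  0.46,  2.5 ]))
90 (np.float64(1.57), np.float64(0.0), np.float64(0.0), array([ 0.86,  1.62, -1.36,  1.76,  0.52,  0.75,  2.86]))
```

Run:
```python
from ik import *
q0=get_obs()["joints"]
rng=np.random.default_rng(1)
for deg in (-15,-25,-32,-40):
  for dz in (0,.12):
    R,z=up(np.radians(deg));P=np.array([.628,.202,.052+dz])+z*.012
    sols=[]
    for k in range(40):
        sd=rng.uniform(lo,hi);sd[1]=min(sd[1],1.2)
        q,e=ik(P,R,sd,1e-4)
        if e<.01: sols.append((np.min(np.minimum(q-lo,hi-q)),q))
    sols.sort(key=lambda a:-a[0])
    for m,q in sols[:3]: print(deg,dz,round(m,2),q.round(2),"d",np.abs(q-q0).max().round(2))
```

```text
-15 0 0.21 [-0.73  0.81 -0.03  2.18  2.16  1.06 -1.52] d 2.81
-15 0 0.21 [-0.72  0.81 -0.03  2.18  2.17  1.06 -1.51] d 2.81
-15 0 0.21 [-0.8   0.81  0.05  2.18  2.16  1.02 -1.55] d 2.84
-15 0.12 0.17 [-0.81  0.54  0.07  2.22  2.02  0.9  -1.3 ] d 2.59
-15 0.12 0.17 [-0.95  0.55  0.22  2.22  2.02  0.83 -1.34] d 2.63
-15 0.12 0.17 [-0.56  0.55 -0.23  2.22  2.04  1.02 -1.23] d 2.52
-25 0 0.3 [-0.86  0.83  0.06  2.09  1.88  1.01 -1.45] d 2.74
-25 0 0.3 [-0.91  0.83  0.12  2.09  1.86  0.97 -1.46] d 2.75
-25 0 0.3 [-0.68  0.83 -0.14  2.09  1.92  1.14 -1.4 ] d 2.69
-25 0.12 0.27 [-0.78  0.58 -0.03  2.12  1.77  1.01 -1.18] d 2.47
-25 0.12 0.27 [-0.78  0.58 -0.03  2.12  1.77  1.01 -1.18] d 2.47
-25 0.12 0.27 [-0.86  0.58  0.06  2.12  1.75  0.97 -1.19] d 2.48
-32 0 0.37 [-0.77  0.85 -0.07  2.02  1.74  1.12 -1.35] d 2.64
-32 0 0.37 [-0.74  0.85 -0.1   2.02  1.75  1.14 -1.35] d 2.64
-32 0 0.37 [-0.71  0.85 -0.14  2.02  1.76  1.17 -1.34] d 2.63
-32 0.12 0.34 [-0.83  0.61 -0.    2.05  1.6   1.06 -1.13] d 2.42
-32 0.12 0.34 [-0.72  0.61 -0.13  2.05  1.64  1.12 -1.12] d 2.42
-32 0.12 0.34 [-1.    0.62  0.21  2.05  1.54  0.95 -1.13] d 2.42
-40 0 0.46 [-0.95  0.87  0.13  1.93  1.48  1.03 -1.28] d 2.57
-40 0 0.46 [-0.96  0.88  0.14  1.93  1.47  1.02 -1.28] d 2.57
-40 0 0.46 [-0.6   0.9  -0.31  1.93  1.66  1.32 -1.28] d 2.57
-40 0.12 0.43 [-0.84  0.65 -0.01  1.96  1.45  1.14 -1.08] d 2.37
-40 0.12 0.43 [-0.83  0.65 -0.02  1.96  1.45  1.14 -1.08] d 2.37
-40 0.12 0.43 [-0.73  0.65 -0.14  1.96  1.49  1.21 -1.08] d 2.37
```

Run:
```python
from ik import *
o=get_obs();q0=o["joints"]
R,z=up(np.radians(-32));P=np.array([.61,.202,.172])+z*.012
q1,e=ik(P,R,np.array([-.83,.61,0,2.05,1.6,1.06,-1.13]),1e-3);print(q1.round(2),e)
W=[]
for a in np.linspace(0,1,6)[1:]:
    X,A=fk(q0+a*(q1-q0),p,s);W.append((X,A));print(a,X.round(3),"botaxis",A.apply([-.906,0,-.4226]).round(2))
X0,A0=fk(q0,p,s)
Aobs=Ro.from_rotvec(o["orientation"]);print("model err",X0-o["tcp_pos"],(Aobs.inv()*A0).as_rotvec())
import pickle;pickle.dump([(X,A.as_rotvec()) for X,A in W],open("W.pkl","wb"))
go(*W[1])
```

```text
[-0.85  0.6  -0.01  2.08  1.59  1.07 -1.15] 4.474685961514232e-08
0.2 [0.552 0.135 0.207] botaxis [ 0.97 -0.16  0.16]
0.4 [0.557 0.086 0.188] botaxis [ 0.87 -0.1   0.49]
0.6000000000000001 [0.585 0.076 0.186] botaxis [0.62 0.07 0.78]
0.8 [0.615 0.115 0.183] botaxis [0.27 0.14 0.95]
1.0 [0.619 0.196 0.167] botaxis [-0.  0.  1.]
model err [ 0.00394518 -0.00032409  0.00161317] [-0.04196519 -0.00220671 -0.00559387]
off [-0.105, -0.754, 0.467] rot [0.299, -0.217, 0.311] rows 8
```

```bash
cat > wp.py <<'E'
from ik import *
import sys
W=pickle.load(open("W.pkl","rb"));o=get_obs();print(o["joints"].round(2),o["tcp_pos"].round(3),o["grip_width"])
for i in map(int,sys.argv[1:]): go(W[i][0]+[0,0,.05],Ro.from_rotvec(W[i][1]))
E
python3 wp.py 0 1
```

```text
[-0.43  0.59  0.12  1.39 -0.2   1.58  1.29] [0.573 0.199 0.258] 0.03081604494217067
off [0.121, -0.431, 0.061] rot [0.164, -0.062, 0.184] rows 5
off [0.035, -0.754, 0.165] rot [0.299, -0.217, 0.311] rows 8
```

>>> drive_tool:
  rows:
    - {"offset": [0.04,-0.14,0.02],"rotation": [0.055,-0.02,0.06],"claw": 0.2}
    - {"offset": [0.08,-0.29,0.04],"rotation": [0.11,-0.04,0.12],"claw": 0.2}
    - {"offset": [0.12,-0.43,0.06],"rotation": [0.164,-0.062,0.184],"claw": 0.2}
    - {"offset": [0.1,-0.5,0.09],"rotation": [0.2,-0.1,0.215],"claw": 0.2}
    - {"offset": [0.08,-0.59,0.11],"rotation": [0.23,-0.14,0.25],"claw": 0.2}
    - {"offset": [0.06,-0.67,0.14],"rotation": [0.265,-0.18,0.28],"claw": 0.2}
    - {"offset": [0.035,-0.754,0.165],"rotation": [0.299,-0.217,0.311],"claw": 0.2}
    - {"offset": [0.035,-0.754,0.165],"rotation": [0.299,-0.217,0.311],"claw": 0.2}
    - {"offset": [0.035,-0.754,0.165],"rotation": [0.299,-0.217,0.311],"claw": 0.2}
    - {"offset": [0.035,-0.754,0.165],"rotation": [0.299,-0.217,0.311],"claw": 0.2}

```text
clock: 5.72
tcp_pos: [0.5547, 0.0865, 0.2299]
orientation: [0.707, 2.846, -1.086]
contact_force: [1.1, 0.1, 0.2]
grip_width: 0.031
gripper_force: 30.3
```

```bash
python3 wp.py 1 2 3
```

```text
[-0.81  0.57  0.38  1.66  0.34  1.42  0.51] [0.555 0.087 0.23 ] 0.03095934386412815
off [-0.026, -0.026, -0.042] rot [-0.004, -0.003, 0.005] rows 1
off [-0.216, 0.016, -0.015] rot [0.003, -0.189, 0.122] rows 4
off [-0.285, 0.278, -0.196] rot [-0.098, -0.352, 0.195] rows 7
```

>>> drive_tool:
  rows:
    - {"offset": [-0.07,0,-0.01],"rotation": [0,-0.06,0.04],"claw": 0.2}
    - {"offset": [-0.14,0.01,-0.01],"rotation": [0,-0.12,0.08],"claw": 0.2}
    - {"offset": [-0.216,0.016,-0.015],"rotation": [0.003,-0.189,0.122],"claw": 0.2}
    - {"offset": [-0.24,0.1,-0.07],"rotation": [-0.03,-0.24,0.145],"claw": 0.2}
    - {"offset": [-0.26,0.19,-0.13],"rotation": [-0.065,-0.3,0.17],"claw": 0.2}
    - {"offset": [-0.285,0.278,-0.196],"rotation": [-0.098,-0.352,0.195],"claw": 0.2}
    - {"offset": [-0.285,0.278,-0.196],"rotation": [-0.098,-0.352,0.195],"claw": 0.2}
    - {"offset": [-0.285,0.278,-0.196],"rotation": [-0.098,-0.352,0.195],"claw": 0.2}
    - {"offset": [-0.285,0.278,-0.196],"rotation": [-0.098,-0.352,0.195],"claw": 0.2}
    - {"offset": [-0.285,0.278,-0.196],"rotation": [-0.098,-0.352,0.195],"claw": 0.2}

```text
clock: 6.55
tcp_pos: [0.6174, 0.112, 0.2364]
orientation: [0.665, 2.066, -0.779]
contact_force: [-0.0, -0.1, -1.6]
grip_width: 0.0314
gripper_force: 30.3
```

```bash
python3 wp.py 3 4
```

```text
[-1.2   0.59  0.59  1.97  0.93  1.02 -0.39] [0.617 0.112 0.236] 0.03138555917170328
off [0.03, 0.008, -0.014] rot [-0.003, 0.001, -0.003] rows 1
off [0.202, 0.423, -0.335] rot [-0.172, -0.062, 0.076] rows 4
```

>>> drive_tool:
  rows:
    - {"offset": [0.05,0.1,-0.08],"rotation": [-0.04,-0.015,0.02],"claw": 0.2}
    - {"offset": [0.1,0.21,-0.16],"rotation": [-0.085,-0.03,0.04],"claw": 0.2}
    - {"offset": [0.15,0.32,-0.25],"rotation": [-0.13,-0.045,0.06],"claw": 0.2}
    - {"offset": [0.2,0.42,-0.335],"rotation": [-0.172,-0.062,0.076],"claw": 0.2}
    - {"offset": [0.2,0.42,-0.335],"rotation": [-0.172,-0.062,0.076],"claw": 0.2}
    - {"offset": [0.2,0.42,-0.335],"rotation": [-0.172,-0.062,0.076],"claw": 0.2}
    - {"offset": [0.2,0.42,-0.335],"rotation": [-0.172,-0.062,0.076],"claw": 0.2}

```text
clock: 7.13
tcp_pos: [0.6196, 0.1957, 0.2178]
orientation: [0.557, 1.944, -0.357]
contact_force: [-0.1, -0.3, -0.2]
grip_width: 0.031
gripper_force: 30.3
```

Run:
```python
from h import *
o=get_obs();print(o["joints"].round(3),o["tcp_pos"].round(4))
A=Ro.from_rotvec(o["orientation"]);print("bottle axis",A.apply([-.906,0,-.4226]).round(3),"toolz",A.as_matrix()[:,2].round(3))
f=grab_frame("side");g=grab_frame("top")
import pickle;pickle.dump((f,g),open("held.pkl","wb"))
a=f["frame"][...,::-1];b=g["frame"][...,::-1]
c=np.zeros((560,800,3),np.uint8);c[:,:400]=cv2.resize(a[110:250,290:390],(400,560));c[:,400:]=cv2.resize(b[110:250,190:290],(400,560));cv2.imwrite("pics/p4.png",c)
```

```text
[-1.384  0.606  0.641  2.127  1.293  0.81  -0.943] [0.6196 0.1957 0.2178]
bottle axis [-0.003  0.002  1.   ] toolz [ 0.77  -0.481 -0.42 ]
```

View pics/p4.png

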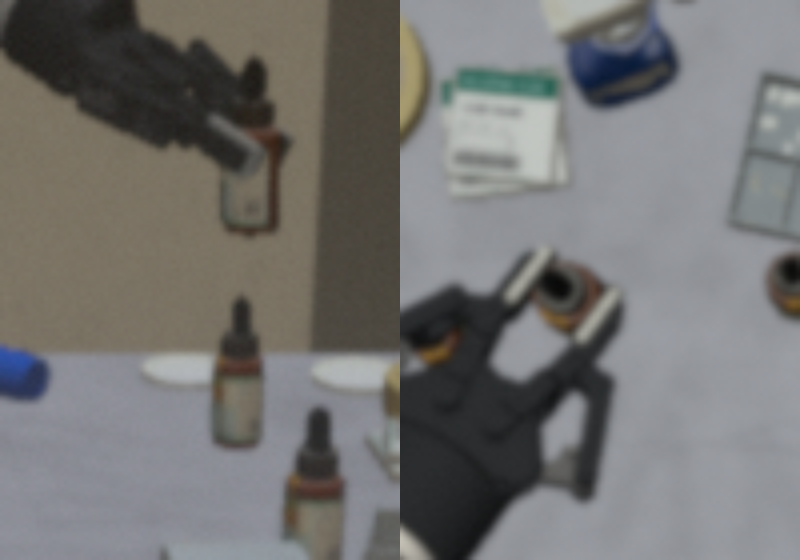

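Side view: the bottle is held upright, bulb at (354,125), foot bottom at (352,169). Top view: bulb at about (231,181), between the pads, with neighbours at (199,195) and (289,181).

Run:
```python
from h import *
import pickle
f,g=pickle.load(open("held.pkl","rb"));o=get_obs()
c1,d1=ray(f,353.7,130);c2,d2=ray(g,231.2,181.2)
t=np.linalg.lstsq(np.c_[d1,-d2],c2-c1,rcond=None)[0];a=c1+d1*t[0];b=c2+d2*t[1];print("bulb",a,b)
C=cloud(g);w=C[172:192,222:241].reshape(-1,3);w=w[w[:,2]>np.nanmax(w[:,2])-.02];print("top cloud",w.mean(0),np.nanmax(w[:,2]),len(w))
D=cloud(f);w=D[124:136,350:358].reshape(-1,3);w=w[(w[:,1]<.3)];print("side bulb",np.nanmedian(w,0),w[:,2].max())
w=D[155:168,346:360].reshape(-1,3);w=w[w[:,1]<.3];print("side body",np.median(w,0),w.min(0),w.max(0))
y=a[1]; 
for u,v in((352.5,168.7),(345.2,160),(360.2,160)):
    c,d=ray(f,u,v);print(c+d*(y-.0-c[1])/d[1])
# neighbours: same method bulbs in top0
T=pickle.load(open("top.pkl","rb"))
for u,v in((199,195),(289,181)): print(plane(T,u,v,.095))
A=Ro.from_rotvec(o["orientation"]).as_matrix();print(o["tcp_pos"]-A[:,2]*.012)
```

```text
bulb [0.6080556  0.19806197 0.26255393] [0.60769514 0.19808715 0.26249924]
top cloud [0.60781889 0.20277386 0.27061115] 0.27599771203943063 52
side bulb [0.6063586  0.19812672 0.26122281] 0.2759880977246146
side body [0.60733831 0.18772114 0.19349611] [0.59212383 0.17865058 0.17547799] [0.62437414 0.20169453 0.2092824 ]
[0.60887561 0.19806197 0.17232085]
[0.59103927 0.19806197 0.19303793]
[0.62601809 0.19806197 0.19316479]
[0.60584718 0.29625801 0.095     ]
[0.63274533 0.09736174 0.095     ]
[0.6103795  0.20158316 0.2227438 ]
```

Run:
```python
from ik import *
o=get_obs();A=Ro.from_rotvec(o["orientation"])
R,z=up(np.radians(-32)); 
go(o["tcp_pos"]+[.0212,.0017,-.13],R)
P=o["tcp_pos"]+[.0212,.0017,-.17];print(ik(P,R,o["joints"],1e-2))
print(A.inv().apply([0,0,-.01])/.15)
```

```text
off [0.739, 0.084, 0.467] rot [0.0, 0.002, -0.0] rows 4
(array([-1.30901374,  0.95876581,  0.58297433,  2.01121157,  1.47952844,
        0.65626976, -1.36601905]), np.float64(0.00015285098341745858))
[ 6.05072190e-02 -6.09152201e-05  2.79878041e-02]
```

>>> drive_tool:
  rows:
    - {"offset": [-0.05,0.084,0.1],"rotation": [0,0.002,0],"claw": 0.2}
    - {"offset": [0.1,0.084,0.17],"rotation": [0,0.002,0],"claw": 0.2}
    - {"offset": [0.25,0.084,0.24],"rotation": [0,0.002,0],"claw": 0.2}
    - {"offset": [0.4,0.084,0.31],"rotation": [0,0.002,0],"claw": 0.2}
    - {"offset": [0.58,0.084,0.39],"rotation": [0,0.002,0],"claw": 0.2}
    - {"offset": [0.74,0.084,0.467],"rotation": [0,0.002,0],"claw": 0.2}
    - {"offset": [0.74,0.084,0.467],"rotation": [0,0.002,0],"claw": 0.2}
    - {"offset": [0.74,0.084,0.467],"rotation": [0,0.002,0],"claw": 0.2}
    - {"offset": [0.74,0.084,0.467],"rotation": [0,0.002,0],"claw": 0.2}

```text
clock: 7.98
tcp_pos: [0.6405, 0.1984, 0.0883]
orientation: [0.557, 1.946, -0.353]
contact_force: [-0.6, -0.1, -0.5]
grip_width: 0.0311
gripper_force: 30.3
```

Run:
```python
from ik import *
f=grab_frame("side");g=grab_frame("top")
o=get_obs();print(o["joints"].round(3),o["tcp_pos"].round(4),o["grip_width"])
R,z=up(np.radians(-32)); 
for a in(.0,): go(np.array([.6196+.0212,.1957+.0017,o["tcp_pos"][2]-.038]),R)
D=cloud(f);h=f["frame"].astype(int)
for n,(x,y) in dict(L=(.6156,.306),M=(.628,.202),R=(.641,.098)).items():
    for W,nm in((D,"side"),(cloud(g),"top")):
        m=(np.hypot(W[...,0]-x,W[...,1]-y)<.012)&(W[...,2]>.08)&(W[...,2]<.2);w=W[m]
        if len(w)<4: print(n,nm,len(w));continue
        zt=w[:,2].max();w=w[w[:,2]>zt-.016];print(n,nm,w.mean(0).round(4),zt.round(4),len(w))
c=f["frame"][...,::-1][150:250,310:410];cv2.imwrite("pics/p5.png",cv2.resize(c,(600,600)))
```

```text
[-1.31   0.894  0.586  2.09   1.412  0.693 -1.252] [0.6403 0.199  0.0886] 0.031061297944230137
off [0.226, -0.008, 0.115] rot [0.002, -0.0, -0.001] rows 1
L side 3
L top [0.6075 0.2981 0.1392] 0.1398 2
M side [0.6272 0.2012 0.1373] 0.1458 39
M top [0.6288 0.2057 0.1426] 0.1494 36
R side [0.6404 0.0953 0.0932] 0.1015 40
R top [0.6424 0.1014 0.096 ] 0.103 36
```

View pics/p5.png

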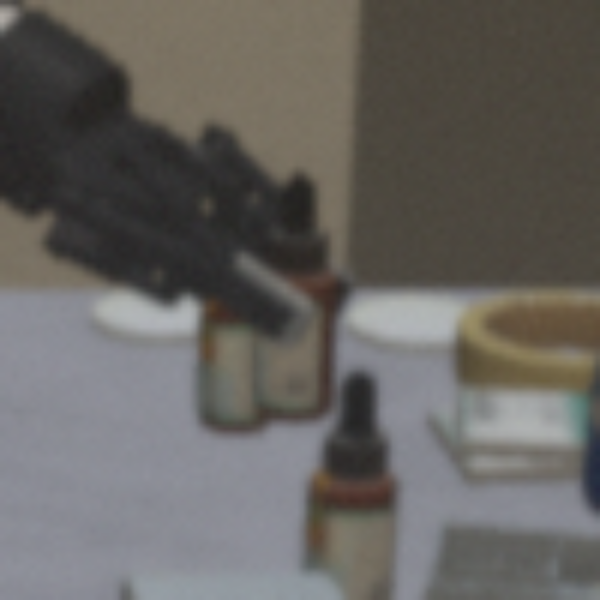

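The side view shows the held bottle in the gap, foot about 45 mm above the desk, with the left and right bottles undisturbed. Lowering it now.

>>> drive_tool:
  rows:
    - {"offset": [0.06,-0.004,0.028],"rotation": [0,0,0],"claw": 0.2}
    - {"offset": [0.12,-0.004,0.056],"rotation": [0,0,0],"claw": 0.2}
    - {"offset": [0.18,-0.004,0.084],"rotation": [0,0,0],"claw": 0.2}
    - {"offset": [0.23,-0.004,0.106],"rotation": [0,0,0],"claw": 0.2}
    - {"offset": [0.25,-0.004,0.116],"rotation": [0,0,0],"claw": 0.2}
    - {"offset": [0.265,-0.004,0.123],"rotation": [0,0,0],"claw": 0.2}
    - {"offset": [0.265,-0.004,0.123],"rotation": [0,0,0],"claw": 0.2}
    - {"offset": [0.265,-0.004,0.123],"rotation": [0,0,0],"claw": 0.2}

```text
clock: 8.75
tcp_pos: [0.6393, 0.1985, 0.0431]
orientation: [0.555, 1.947, -0.353]
contact_force: [0.0, 0.0, 1.6]
grip_width: 0.0311
gripper_force: 30.4
```

```bash
cat > bt.py <<'E'
from h import *
def bt():
    f=grab_frame("side");g=grab_frame("top");o=get_obs();print(o["tcp_pos"].round(4),o["contact_force"].round(1),o["joints"].round(2))
    for n,(x,y) in dict(L=(.6156,.306),M=(.628,.202),R=(.641,.098)).items():
        for W,nm in((cloud(f),"side"),(cloud(g),"top")):
            m=(np.hypot(W[...,0]-x,W[...,1]-y)<.014)&(W[...,2]>.08)&(W[...,2]<.12);w=W[m]
            if len(w)<6: print(n,nm,len(w));continue
            zt=w[:,2].max();w=w[w[:,2]>zt-.016];print(n,nm,w.mean(0).round(4),zt.round(4),len(w))
    return f,g
if __name__=="__main__": bt()
E
python3 bt.py
```

```text
[0.6393 0.1985 0.0431] [ 1.6 -0.5  1. ] [-1.3   0.99  0.56  2.07  1.45  0.68 -1.36]
L side [0.6148 0.3031 0.0933] 0.101 29
L top [0.6156 0.3082 0.0963] 0.1027 37
M side [0.6268 0.2008 0.0925] 0.1006 38
M top [0.6285 0.2056 0.0966] 0.1043 36
R side [0.6407 0.095  0.0927] 0.1005 41
R top [0.6424 0.1013 0.0969] 0.1036 35
```

>>> drive_tool:
  rows:
    - {"offset": [0.005,0,0.002],"rotation": [0,0,0],"claw": 0.2}
    - {"offset": [0.005,0,0.002],"rotation": [0,0,0],"claw": 0.37}
    - {"offset": [0.005,0,0.002],"rotation": [0,0,0],"claw": 0.4}
    - {"offset": [0.005,0,0.002],"rotation": [0,0,0],"claw": 0.45}
    - {"offset": [0.005,0,0.002],"rotation": [0,0,0],"claw": 0.5}
    - {"offset": [0.005,0,0.002],"rotation": [0,0,0],"claw": 0.55}
    - {"offset": [0.005,0,0.002],"rotation": [0,0,0],"claw": 0.6}
    - {"offset": [0.005,0,0.002],"rotation": [0,0,0],"claw": 0.6}
    - {"offset": [0.005,0,0.002],"rotation": [0,0,0],"claw": 0.6}
    - {"offset": [0.005,0,0.002],"rotation": [0,0,0],"claw": 0.6}

```text
clock: 9.68
tcp_pos: [0.6389, 0.1987, 0.0417]
orientation: [0.555, 1.949, -0.352]
contact_force: [-0.4, -0.0, 0.3]
grip_width: 0.0512
gripper_force: 0.0
```

```bash
python3 bt.py
```

```text
[0.6389 0.1987 0.0417] [ 0.3  0.3 -0.1] [-1.3   0.99  0.56  2.07  1.45  0.68 -1.36]
L side [0.6145 0.3026 0.0933] 0.1014 30
L top [0.6149 0.3076 0.0954] 0.1029 41
M side [0.6268 0.2006 0.0928] 0.1012 37
M top [0.629  0.206  0.0965] 0.1036 35
R side [0.6408 0.0952 0.0934] 0.102 39
R top [0.642  0.1012 0.0971] 0.1032 37
```

>>> drive_tool:
  rows:
    - {"offset": [0,0,-0.08],"rotation": [0,0,0],"claw": 0.6}
    - {"offset": [0,0,-0.2],"rotation": [0,0,0],"claw": 0.6}
    - {"offset": [0,0,-0.35],"rotation": [0,0,0],"claw": 0.6}
    - {"offset": [0,0,-0.5],"rotation": [0,0,0],"claw": 0.6}
    - {"offset": [0,0,-0.55],"rotation": [0,0,0],"claw": 0.6}
    - {"offset": [0,0,-0.55],"rotation": [0,0,0],"claw": 0.6}

```text
clock: 10.28
tcp_pos: [0.574, 0.2406, 0.0769]
orientation: [0.553, 1.951, -0.348]
contact_force: [0.1, 0.0, 0.0]
grip_width: 0.0513
gripper_force: 0.0
```

>>> drive_tool:
  rows:
    - {"offset": [-0.2,0,-0.1],"rotation": [0,0,0],"claw": 0.6}
    - {"offset": [-0.4,0,-0.2],"rotation": [0,0,0],"claw": 0.6}
    - {"offset": [-0.6,0,-0.3],"rotation": [0,0,0],"claw": 0.6}
    - {"offset": [-0.8,0,-0.4],"rotation": [0,0,0],"claw": 0.6}
    - {"offset": [-0.8,0,-0.4],"rotation": [0,0,0],"claw": 0.6}
    - {"offset": [-0.8,0,-0.4],"rotation": [0,0,0],"claw": 0.6}

```text
clock: 10.78
tcp_pos: [0.5732, 0.2392, 0.2122]
orientation: [0.559, 1.948, -0.349]
contact_force: [-0.2, 0.6, 0.9]
grip_width: 0.0512
gripper_force: 0.0
```

```bash
python3 bt.py
python3 - <<'E'
from ik import *
o=get_obs();q0=o["joints"]
# gauge grasp: above grip, tool down, tool y along gauge x (yaw -5deg)
yw=np.radians(-5);gx=np.array([np.cos(yw),np.sin(yw),0])
for sg in (1,-1):
    R=RT([0,0,-1],sg*gx)
    for P in([.526,-.303,.25],):
        for k in range(6):
            sd=q0 if k==0 else np.array([.4,.4,0,1.8,[0,3.1,0,1.5,0][k-1],1.,[0,0,1.5,0,-1.5][k-1]])
            q,e=ik(np.array(P),R,sd,1e-3);print(sg,k,e.round(4),q.round(2))
E
```

```text
[0.5724 0.2391 0.2101] [-0.1 -0.1  0.8] [-1.46  0.6   0.58  2.13  1.2   0.9  -0.94]
L side [0.6149 0.3037 0.0931] 0.1015 29
L top [0.6159 0.3087 0.0976] 0.1035 35
M side [0.6268 0.1999 0.0935] 0.1019 34
M top [0.6286 0.2057 0.0968] 0.1043 37
R side [0.6407 0.0952 0.0934] 0.1021 38
R top [0.6424 0.1013 0.0967] 0.1055 35
1 0 0.0 [ 0.01  0.39  0.53  1.71 -0.21  1.1   0.52]
1 1 0.0 [ 0.46  0.35 -0.05  1.71  0.02  1.08  0.32]
1 2 0.0 [ 1.28  0.66 -1.25  1.72  0.66  1.26 -0.2 ]
1 3 0.0 [ 0.25  0.35  0.21  1.71 -0.08  1.09  0.41]
1 4 0.0 [ 0.73  0.37 -0.38  1.71  0.15  1.09  0.21]
1 5 0.0 [ 0.68  0.36 -0.32  1.71  0.13  1.09  0.23]
-1 0 0.0 [ 1.3   0.69 -1.29  1.72  0.7   1.28  2.91]
-1 1 0.0 [-0.03  0.4   0.57  1.71 -0.24  1.1  -2.61]
-1 2 0.761 [-0.48  0.26  0.99  2.31  4.46  0.22 -1.07]
-1 3 0.0 [ 1.3   0.69 -1.29  1.72  0.7   1.28  2.91]
-1 4 0.0 [ 1.32  0.75 -1.36  1.72  0.75  1.32  2.86]
-1 5 0.0 [ 0.23  0.36  0.24  1.71 -0.09  1.09 -2.73]
```

```bash
python3 - <<'E'
from ik import *
o=get_obs();q0=o["joints"]
yw=np.radians(-5);R=RT([0,0,-1],[np.cos(yw),np.sin(yw),0])
q1,e=ik(np.array([.526,-.303,.24]),R,np.array([.1,.35,.4,1.71,-.08,1.09,.41]),1e-3);print(q1.round(2))
W=[]
for a in np.linspace(0,1,5)[1:]:
    X,A=fk(q0+a*(q1-q0),p,s);X[2]=max(X[2],.22);W.append((X,A.as_rotvec()));print(a,X.round(3),A.as_matrix()[:,2].round(2))
pickle.dump(W,open("W.pkl","wb"))
E
sed -i 's/+\[0,0,.05\]//' wp.py; python3 wp.py 0 1
```

```text
[ 0.13  0.38  0.37  1.72 -0.15  1.07  0.47]
0.25 [0.558 0.034 0.22 ] [ 0.32 -0.74 -0.6 ]
0.5 [ 0.541 -0.092  0.22 ] [-0.04 -0.61 -0.79]
0.75 [ 0.528 -0.193  0.22 ] [-0.17 -0.3  -0.94]
1.0 [ 0.526 -0.303  0.24 ] [-0. -0. -1.]
[-1.46  0.6   0.58  2.13  1.2   0.9  -0.94] [0.572 0.239 0.21 ] 0.05111910181328491
off [-0.331, -1.212, 0.551] rot [0.248, 0.127, 0.048] rows 5
off [-0.477, -1.99, 0.865] rot [0.372, 0.287, 0.16] rows 8
```

>>> drive_tool:
  rows:
    - {"offset": [-0.1,-0.25,0.1],"rotation": [0.05,0.025,0.01],"claw": 0.6}
    - {"offset": [-0.18,-0.5,0.2],"rotation": [0.1,0.05,0.02],"claw": 0.6}
    - {"offset": [-0.25,-0.75,0.3],"rotation": [0.15,0.08,0.03],"claw": 0.6}
    - {"offset": [-0.3,-0.97,0.42],"rotation": [0.2,0.1,0.04],"claw": 0.6}
    - {"offset": [-0.3,-0.97,0.42],"rotation": [0.2,0.1,0.04],"claw": 0.6}
    - {"offset": [-0.3,-0.97,0.42],"rotation": [0.2,0.1,0.04],"claw": 0.6}

```text
clock: 11.38
tcp_pos: [0.5607, 0.0726, 0.2243]
orientation: [0.959, 2.046, -0.67]
contact_force: [0.4, 1.2, -0.0]
grip_width: 0.0513
gripper_force: 0.0
```

```bash
python3 wp.py 1 2
```

```text
[-1.22  0.5   0.61  2.07  0.85  0.99 -0.56] [0.561 0.073 0.224] 0.05126206859321882
off [-0.363, -0.741, 0.741] rot [0.169, 0.201, 0.095] rows 5
off [-0.598, -1.195, 1.182] rot [0.191, 0.372, 0.215] rows 8
```

>>> drive_tool:
  rows:
    - {"offset": [-0.09,-0.19,0.17],"rotation": [0.04,0.05,0.025],"claw": 0.6}
    - {"offset": [-0.18,-0.37,0.35],"rotation": [0.085,0.1,0.05],"claw": 0.6}
    - {"offset": [-0.27,-0.56,0.53],"rotation": [0.13,0.15,0.07],"claw": 0.6}
    - {"offset": [-0.363,-0.74,0.7],"rotation": [0.169,0.2,0.095],"claw": 0.6}
    - {"offset": [-0.42,-0.87,0.85],"rotation": [0.175,0.25,0.13],"claw": 0.6}
    - {"offset": [-0.48,-0.97,0.96],"rotation": [0.18,0.29,0.16],"claw": 0.6}
    - {"offset": [-0.48,-0.97,0.96],"rotation": [0.18,0.29,0.16],"claw": 0.6}
    - {"offset": [-0.48,-0.97,0.96],"rotation": [0.18,0.29,0.16],"claw": 0.6}
    - {"offset": [-0.48,-0.97,0.96],"rotation": [0.18,0.29,0.16],"claw": 0.6}

```text
clock: 12.13
tcp_pos: [0.5351, -0.1385, 0.2188]
orientation: [1.811, 2.218, -0.646]
contact_force: [-0.2, 1.4, 0.0]
grip_width: 0.0513
gripper_force: 0.0
```

```bash
python3 wp.py 2 3
python3 - <<'E'
from h import *
import pickle
# gauge pose: refine
S=pickle.load(open("side.pkl","rb"));T=pickle.load(open("top.pkl","rb"))
for W,n in((cloud(S),"side"),(cloud(T),"top")):
    m=(abs(W[...,0]-.525)<.05)&(abs(W[...,1]+.3)<.06)&(W[...,2]>.115);w=W[m]
    for z0,z1 in((.115,.135),(.138,.16)):
        v=w[(w[:,2]>z0)&(w[:,2]<z1)]
        if len(v)>9: r=cv2.minAreaRect((v[:,:2]*1000).astype(np.float32));print(n,z0,r,len(v))
    m=(abs(W[...,0]-.525)<.05)&(abs(W[...,1]+.3)<.075)&(W[...,2]>.008)&(W[...,2]<.016);v=W[m]
    print(n,"base",cv2.minAreaRect((v[:,:2]*1000).astype(np.float32)))
E
```

```text
[-0.6   0.41  0.62  1.89  0.27  1.05  0.04] [ 0.535 -0.138  0.219] 0.051286934100331735
off [-0.312, -0.1, 0.163] rot [0.012, 0.089, 0.046] rows 2
off [-1.009, -0.253, 0.381] rot [-0.073, 0.234, 0.142] rows 5
side 0.115 ((530.9481811523438, -313.21197509765625), (41.31690979003906, 18.558584213256836), 50.736812591552734) 192
side 0.138 ((525.1041259765625, -305.0544738769531), (46.55547332763672, 21.010160446166992), 85.28408813476562) 255
side base ((525.3283081054688, -303.2154235839844), (115.7527847290039, 35.88018798828125), 84.9630355834961)
top 0.115 ((527.470703125, -298.8728942871094), (41.5380859375, 21.55532455444336), 84.15831756591797) 39
top 0.138 ((526.99755859375, -301.2430419921875), (46.81827163696289, 21.284809112548828), 84.67951965332031) 208
top base ((527.1597290039062, -300.18572998046875), (110.74813842773438, 35.781246185302734), 84.99102020263672)
```

>>> drive_tool:
  rows:
    - {"offset": [-0.25,-0.06,0.09],"rotation": [-0.018,0.058,0.035],"claw": 0.6}
    - {"offset": [-0.5,-0.12,0.18],"rotation": [-0.036,0.117,0.07],"claw": 0.6}
    - {"offset": [-0.75,-0.19,0.28],"rotation": [-0.055,0.175,0.105],"claw": 0.6}
    - {"offset": [-1.0,-0.253,0.38],"rotation": [-0.073,0.234,0.142],"claw": 0.6}
    - {"offset": [-1.0,-0.253,0.38],"rotation": [-0.073,0.234,0.142],"claw": 0.6}
    - {"offset": [-1.0,-0.253,0.38],"rotation": [-0.073,0.234,0.142],"claw": 0.6}
    - {"offset": [-1.0,-0.253,0.38],"rotation": [-0.073,0.234,0.142],"claw": 0.6}

```text
clock: 12.72
tcp_pos: [0.5256, -0.3013, 0.2391]
orientation: [-2.316, -2.121, -0.001]
contact_force: [0.4, 0.5, -0.4]
grip_width: 0.0512
gripper_force: 0.0
```

Run:
```python
from h import *
o=get_obs();print(o["joints"].round(3),o["tcp_pos"])
yw=np.radians(-5);R=RT([0,0,-1],[np.cos(yw),np.sin(yw),0])
go([.526,-.3025,.18],R);go([.526,-.3025,.112],R)
```

```text
[-0.014  0.396  0.572  1.748 -0.241  1.07   0.553] [ 0.5255885  -0.30127651  0.2390841 ]
off [-0.009, 0.004, 0.394] rot [-0.0, -0.001, -0.0] rows 2
off [-0.009, 0.004, 0.847] rot [-0.0, -0.001, -0.0] rows 4
```

>>> drive_tool:
  rows:
    - {"offset": [-0.009,0.004,0.2],"rotation": [0,0,0],"claw": 0.6}
    - {"offset": [-0.009,0.004,0.4],"rotation": [0,0,0],"claw": 0.6}
    - {"offset": [-0.009,0.004,0.6],"rotation": [0,0,0],"claw": 0.6}
    - {"offset": [-0.009,0.004,0.75],"rotation": [0,0,0],"claw": 0.6}
    - {"offset": [-0.009,0.004,0.845],"rotation": [0,0,0],"claw": 0.6}
    - {"offset": [-0.009,0.004,0.845],"rotation": [0,0,0],"claw": 0.6}
    - {"offset": [-0.009,0.004,0.845],"rotation": [0,0,0],"claw": 0.6}

```text
clock: 13.3
tcp_pos: [0.5274, -0.2994, 0.1123]
orientation: [-2.309, -2.126, -0.002]
contact_force: [0.0, -0.6, 1.7]
grip_width: 0.0512
gripper_force: 0.0
```

>>> drive_tool:
  rows:
    - {"offset": [0,0,0],"rotation": [0,0,0],"claw": 0.4}
    - {"offset": [0,0,0],"rotation": [0,0,0],"claw": 0.3}
    - {"offset": [0,0,0],"rotation": [0,0,0],"claw": 0.15}
    - {"offset": [0,0,0],"rotation": [0,0,0],"claw": 0.1}
    - {"offset": [0,0,0],"rotation": [0,0,0],"claw": 0.1}
    - {"offset": [0,0,0],"rotation": [0,0,0],"claw": 0.1}
    - {"offset": [0,0,0],"rotation": [0,0,0],"claw": 0.1}
  force: 60

```text
clock: 13.88
tcp_pos: [0.5271, -0.3037, 0.1151]
orientation: [2.318, 2.119, 0.007]
contact_force: [-0.3, 3.4, 7.0]
grip_width: 0.0191
gripper_force: 60.1
```

>>> drive_tool:
  rows:
    - {"offset": [0,0,-0.1],"rotation": [0,0,0],"claw": 0.1}
    - {"offset": [0,0,-0.3],"rotation": [0,0,0],"claw": 0.1}
    - {"offset": [0,0,-0.5],"rotation": [0,0,-0.05],"claw": 0.1}
    - {"offset": [0,0,-0.7],"rotation": [0,0,-0.1],"claw": 0.1}
    - {"offset": [0,0,-0.9],"rotation": [0,0,-0.15],"claw": 0.1}
    - {"offset": [0,0,-0.9],"rotation": [0,0,-0.21],"claw": 0.1}
    - {"offset": [0,0,-0.9],"rotation": [0,0,-0.27],"claw": 0.1}
    - {"offset": [0,0,-0.9],"rotation": [0,0,-0.33],"claw": 0.1}
    - {"offset": [0,0,-0.9],"rotation": [0,0,-0.39],"claw": 0.1}
    - {"offset": [0,0,-0.9],"rotation": [0,0,-0.39],"claw": 0.1}
    - {"offset": [0,0,-0.9],"rotation": [0,0,-0.39],"claw": 0.1}

```text
clock: 14.8
tcp_pos: [0.5256, -0.3043, 0.2487]
orientation: [1.344, 2.838, 0.004]
contact_force: [0.4, 0.6, -3.2]
grip_width: 0.0194
gripper_force: 59.4
```

Run:
```python
from h import *
o=get_obs();print(o["joints"].round(3),o["tcp_pos"],o["grip_width"])
R=RT([0,0,-1],[0,1,0])   # gauge x -> +y
go([.49,-.42,.33],R);go([.49,-.52,.34],R)
```

```text
[ 0.115  0.365  0.403  1.727 -0.162  1.081  1.257] [ 0.52562316 -0.30433029  0.24871544] 0.01937901462859272
off [-0.446, -0.671, -0.544] rot [0.001, 0.001, -0.442] rows 8
off [-0.962, -1.093, -0.612] rot [0.001, 0.001, -0.442] rows 8
```

>>> drive_tool:
  rows:
    - {"offset": [-0.1,-0.12,-0.1],"rotation": [0,0,-0.06],"claw": 0.1}
    - {"offset": [-0.25,-0.25,-0.2],"rotation": [0,0,-0.12],"claw": 0.1}
    - {"offset": [-0.4,-0.4,-0.3],"rotation": [0,0,-0.18],"claw": 0.1}
    - {"offset": [-0.55,-0.55,-0.4],"rotation": [0,0,-0.24],"claw": 0.1}
    - {"offset": [-0.7,-0.7,-0.5],"rotation": [0,0,-0.3],"claw": 0.1}
    - {"offset": [-0.8,-0.85,-0.6],"rotation": [0,0,-0.36],"claw": 0.1}
    - {"offset": [-0.9,-0.97,-0.6],"rotation": [0,0,-0.442],"claw": 0.1}
    - {"offset": [-0.9,-0.97,-0.6],"rotation": [0,0,-0.442],"claw": 0.1}
    - {"offset": [-0.9,-0.97,-0.6],"rotation": [0,0,-0.442],"claw": 0.1}
    - {"offset": [-0.9,-0.97,-0.6],"rotation": [0,0,-0.442],"claw": 0.1}
    - {"offset": [-0.9,-0.97,-0.6],"rotation": [0,0,-0.442],"claw": 0.1}
    - {"offset": [-0.9,-0.97,-0.6],"rotation": [0,0,-0.442],"claw": 0.1}
    - {"offset": [-0.9,-0.97,-0.6],"rotation": [0,0,-0.442],"claw": 0.1}
    - {"offset": [-0.9,-0.97,-0.6],"rotation": [0,0,-0.442],"claw": 0.1}
    - {"offset": [-0.9,-0.97,-0.6],"rotation": [0,0,-0.442],"claw": 0.1}
    - {"offset": [-0.9,-0.97,-0.6],"rotation": [0,0,-0.442],"claw": 0.1}
    - {"offset": [-0.9,-0.97,-0.6],"rotation": [0,0,-0.442],"claw": 0.1}

```text
clock: 16.22
tcp_pos: [0.4997, -0.5009, 0.3386]
orientation: [-0.005, 3.139, 0.002]
contact_force: [0.4, -0.7, -3.2]
grip_width: 0.0189
gripper_force: 59.7
```

Run:
```python
from h import *
import pickle
o=get_obs();print(o["joints"].round(3),o["tcp_pos"],o["grip_width"])
f=grab_frame("side");o=get_obs();pickle.dump((f,o),open("dial.pkl","wb"))
u,v=proj(f,o["tcp_pos"]-[0,0,.05]);print(u,v)
u,v=int(u),int(v);c=f["frame"][v-75:v+75,u-75:u+75,::-1];print(u-75,v-75);cv2.imwrite("pics/d1.png",cv2.resize(c,(600,600),interpolation=cv2.INTER_NEAREST))
```

```text
[ 0.514  0.475  0.287  1.344 -0.136  1.341  2.376] [ 0.49970066 -0.50094781  0.33863856] 0.018857974199889084
308.6791604049336 243.92266976952587
233 168
```

View pics/d1.png

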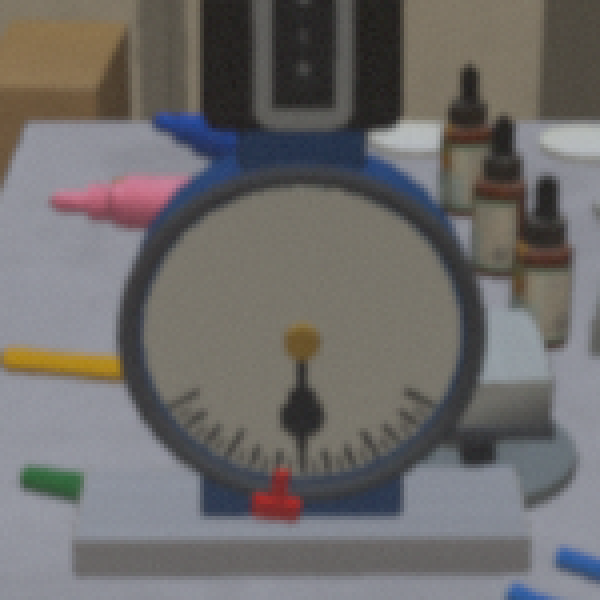

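The dial faces the camera. Pivot at crop pixel (302,341), needle tip at (304,470) so it hangs near zero, red index tip at (282,472) on the +y side. That puts the index at about 8°, which I'll now compute with rays. The three bottles still stand in line.

Run:
```python
from h import *
import pickle
f,o=pickle.load(open("dial.pkl","rb"));im=f["frame"].astype(float)
A=Ro.from_rotvec(o["orientation"]).as_matrix();print(A.round(3))
y0=o["tcp_pos"][1]-.0115   # dial plane y
def pt(u,v,y=y0):
    c,d=ray(f,u,v);return c+d*(y-c[1])/d[1]
r,g,b=im[...,0],im[...,1],im[...,2]
sub=(slice(240,305),slice(255,365));vv,uu=np.mgrid[sub]
def com(w): return (uu*w).sum()/w.sum(),(vv*w).sum()/w.sum()
red=np.clip(r-np.maximum(g,b)-40,0,None)[sub];redT=red*(vv<290)
gold=np.clip(r-b-50,0,None)[sub]*(red==0)*(vv<262)
print("gold",com(gold),"red",com(red),"stem",com(redT))
print([ (v,round(float((uu[i]*red[i]).sum()/red[i].sum()),2),red[i].sum()) for i,v in enumerate(range(240,305)) if red[i].sum()>40])
# needle dark
n=[]
C=pt(*com(gold));print("centre",C)
for v in range(260,286):
    row=im[v,300:318].mean(1);w=np.clip(110-row,0,None)
    if w.sum()>30:n.append((v,(np.arange(300,318)*w).sum()/w.sum()))
n=np.array(n);k=np.polyfit(n[:,0],n[:,1],1);print("needle fit",k)
a,b_=pt(np.polyval(k,262),262),pt(np.polyval(k,283),283);d=b_-a;print("needle ang",np.degrees(np.arctan2(-d[0],-d[2])))
for nm,w in(("red",red),("stem",redT)):
    q=pt(*com(w),y0-0.002)-C;print(nm,q,np.degrees(np.arctan2(-q[0],-q[2])),np.hypot(q[0],q[2]))
```

```text
[[-1.    -0.003  0.002]
 [-0.003  1.     0.001]
 [-0.002  0.001 -1.   ]]
gold (np.float64(266.5646842427958), np.float64(257.9696505211527)) red (np.float64(301.7759459459459), np.float64(292.35648648648646)) stem (np.float64(302.6195462478185), np.float64(286.94240837696333))
[(285, 303.01, np.float64(70.0)), (286, 303.02, np.float64(164.0)), (287, 302.79, np.float64(121.0)), (288, 302.56, np.float64(106.0)), (289, 302.46, np.float64(110.0)), (290, 302.36, np.float64(114.0)), (291, 300.42, np.float64(269.0)), (292, 300.82, np.float64(622.0)), (293, 301.8, np.float64(753.0)), (294, 302.14, np.float64(582.0)), (295, 301.74, np.float64(421.0)), (296, 301.9, np.float64(296.0)), (297, 304.01, np.float64(70.0))]
centre [ 0.4596709  -0.51249663  0.27909431]
needle fit [2.85233014e-02 3.00408724e+02]
needle ang -1.6768394222747842
red [ 0.03333663 -0.002      -0.03615377] -42.6784993892805 0.04917749308084833
stem [ 0.03416226 -0.002      -0.03015979] -48.56066479704819 0.0455705257997556
```

Run:
```python
from h import *
import pickle
f,o=pickle.load(open("dial.pkl","rb"));im=f["frame"].astype(float);y0=o["tcp_pos"][1]-.0115
def pt(u,v,y=y0):
    c,d=ray(f,u,v);return c+d*(y-c[1])/d[1]
def ang(a,b): d=b-a;return np.degrees(np.arctan2(-d[0],-d[2])).round(2),np.hypot(d[0],d[2]).round(4)
r,g,b=im[...,0],im[...,1],im[...,2]
w=np.clip(r-b-25,0,None)[245:262,298:320];vv,uu=np.mgrid[245:262,298:320];cu,cv_=(uu*w).sum()/w.sum(),(vv*w).sum()/w.sum();print("pivot",cu,cv_)
C=pt(cu,cv_);print(C)
gray=im.mean(2);n=[]
for v in range(262,285):
    row=gray[v,302:316];bg=np.median(np.r_[row[:2],row[-2:]]);x=np.clip(bg-25-row,0,None)
    if x.sum()>0:n.append((v,(np.arange(302,316)*x).sum()/x.sum(),x.sum()))
n=np.array(n);print(n.round(1).tolist());N=n[n[:,0]<283]
u=np.average(N[:,1],weights=N[:,2]);v=np.average(N[:,0],weights=N[:,2]);print("needle",ang(C,pt(u,v)))
for k in(272,281): 
    q=N[abs(N[:,0]-k)<1.5];print(k,ang(C,pt(q[:,1].mean(),k)))
for v,u in((285.5,303.01),(287,302.8),(289,302.46),(293,301.8)): print(v,ang(C,pt(u,v)),ang(C,pt(u,v,y0-.002)))
# vertical & base direction from calibration: base lower edge
D=cloud(f);m=(D[...,1]<-.44)&(D[...,1]>-.56)&(D[...,2]>.15)
ys,xs=np.where(m);print("gauge px",xs.min(),xs.max(),ys.max())
cols=range(258,360,6);bot=[ys[xs==c].max() for c in cols];print(bot,np.polyfit(list(cols),bot,1))
```

```text
pivot 308.02985760220486 252.65135507579237
[ 0.49896197 -0.51249663  0.28465171]
[[262.0, 308.0, 79.7], [263.0, 308.0, 84.7], [264.0, 308.0, 102.0], [265.0, 308.1, 171.0], [266.0, 308.1, 265.2], [267.0, 308.0, 294.0], [268.0, 308.2, 318.5], [269.0, 308.1, 324.0], [270.0, 308.1, 336.7], [271.0, 308.1, 300.8], [272.0, 308.0, 283.0], [273.0, 308.0, 323.2], [274.0, 308.1, 310.3], [275.0, 308.0, 286.7], [276.0, 308.0, 203.2], [277.0, 307.9, 114.3], [278.0, 308.0, 80.8], [279.0, 308.0, 62.8], [280.0, 308.0, 14.5]]
needle (np.float64(-0.32), np.float64(0.019))
272 (np.float64(-0.33), np.float64(0.0205))
281 (np.float64(-0.16), np.float64(0.0303))
285.5 (np.float64(7.69), np.float64(0.0355)) (np.float64(7.92), np.float64(0.0345))
287 (np.float64(7.66), np.float64(0.0372)) (np.float64(7.88), np.float64(0.0361))
289 (np.float64(7.71), np.float64(0.0395)) (np.float64(7.92), np.float64(0.0384))
293 (np.float64(7.77), np.float64(0.044)) (np.float64(7.96), np.float64(0.0428))
gauge px 251 639 357
[np.int64(312), np.int64(312), np.int64(312), np.int64(312), np.int64(312), np.int64(312), np.int64(312), np.int64(312), np.int64(311), np.int64(311), np.int64(311), np.int64(311), np.int64(311), np.int64(311), np.int64(311), np.int64(311), np.int64(311)] [-1.47058824e-02  3.15970588e+02]
```

>>> drive_tool:
  rows:
    - {"offset": [0,0,0],"rotation": [0,-0.02,0],"claw": 0.1}
    - {"offset": [0,0,0],"rotation": [0,-0.045,0],"claw": 0.1}
    - {"offset": [0,0,0],"rotation": [0,-0.07,0],"claw": 0.1}
    - {"offset": [0,0,0],"rotation": [0,-0.07,0],"claw": 0.1}
    - {"offset": [0,0,0],"rotation": [0,-0.07,0],"claw": 0.1}
    - {"offset": [0,0,0],"rotation": [0,-0.07,0],"claw": 0.1}
    - {"offset": [0,0,0],"rotation": [0,-0.07,0],"claw": 0.1}
    - {"offset": [0,0,0],"rotation": [0,-0.07,0],"claw": 0.1}
    - {"offset": [0,0,0],"rotation": [0,-0.07,0],"claw": 0.1}
    - {"offset": [0,0,0],"rotation": [0,-0.07,0],"claw": 0.1}
    - {"offset": [0,0,0],"rotation": [0,-0.07,0],"claw": 0.1}
    - {"offset": [0,0,0],"rotation": [0,-0.07,0],"claw": 0.1}
    - {"offset": [0,0,0],"rotation": [0,-0.07,0],"claw": 0.1}
    - {"offset": [0,0,0],"rotation": [0,-0.07,0],"claw": 0.1}
    - {"offset": [0,0,0],"rotation": [0,-0.07,0],"claw": 0.1}
    - {"offset": [0,0,0],"rotation": [0,-0.07,0],"claw": 0.1}
    - {"offset": [0,0,0],"rotation": [0,-0.07,0],"claw": 0.1}
    - {"offset": [0,0,0],"rotation": [0,-0.07,0],"claw": 0.1}
    - {"offset": [0,0,0],"rotation": [0,-0.07,0],"claw": 0.1}
    - {"offset": [0,0,0],"rotation": [0,-0.07,0],"claw": 0.1}

```text
clock: 17.93
tcp_pos: [0.4997, -0.501, 0.3386]
orientation: [-0.005, 2.999, 0.003]
contact_force: [0.5, -0.5, -3.4]
grip_width: 0.019
gripper_force: 59.8
```

```bash
cat > dial.py <<'E'
from h import *
f=grab_frame("side");o=get_obs();im=f["frame"].astype(float)
A=Ro.from_rotvec(o["orientation"]).as_matrix();nrm=A[:,1];P0=o["tcp_pos"]-nrm*.0115
def pt(u,v,e=0):
    c,d=ray(f,u,v);return c+d*((P0-e*nrm-c)@nrm)/(d@nrm)
def ang(a,b): d=b-a;return np.degrees(np.arctan2(d@A[:,0],d@A[:,2])).round(2),np.linalg.norm(d).round(4)
r,g,b=im[...,0],im[...,1],im[...,2]
cu,cv=proj(f,P0+A[:,2]*.052);u0,v0=int(cu),int(cv)
w=np.clip(r-b-25,0,None)*(np.hypot(*(np.mgrid[:480,:640]-np.array([v0,u0])[:,None,None]))<12)
vv,uu=np.mgrid[:480,:640];cu,cv=(uu*w).sum()/w.sum(),(vv*w).sum()/w.sum();C=pt(cu,cv);print("pivot",cu,cv)
gray=im.mean(2);rad=np.hypot(uu-cu,vv-cv)
x=np.clip(90-gray,0,None)*(rad>9)*(rad<27)*(vv>cv)*(r-np.maximum(g,b)<30);print("needle",ang(C,pt((uu*x).sum()/x.sum(),(vv*x).sum()/x.sum())))
red=np.clip(r-np.maximum(g,b)-40,0,None)*(rad<50)
for v in range(int(cv)+30,int(cv)+45):
    s=red[v].sum()
    if s>60: u=(uu[v]*red[v]).sum()/s;print(v,round(u,2),int(s),ang(C,pt(u,v,.002)))
print("tool tilt deg",np.degrees(np.arcsin(A[0,2])),np.degrees(np.arcsin(A[1,2])),o["tcp_pos"])
i,j=int(cv),int(cu);cv2.imwrite("pics/d2.png",cv2.resize(f["frame"][i-25:i+50,j-45:j+45,::-1],(720,600),interpolation=0))
E
python3 dial.py
```

```text
pivot 315.84311050477487 252.2537517053206
needle (np.float64(8.15), np.float64(0.0191))
285 315.45 111 (np.float64(8.31), np.float64(0.0341))
286 315.47 182 (np.float64(8.26), np.float64(0.0352))
287 315.51 135 (np.float64(8.17), np.float64(0.0363))
288 315.43 107 (np.float64(8.28), np.float64(0.0374))
289 315.36 105 (np.float64(8.36), np.float64(0.0385))
290 315.41 110 (np.float64(8.27), np.float64(0.0396))
291 315.38 156 (np.float64(8.29), np.float64(0.0407))
292 315.44 613 (np.float64(8.2), np.float64(0.0418))
293 315.42 756 (np.float64(8.2), np.float64(0.0429))
294 315.38 532 (np.float64(8.24), np.float64(0.0441))
295 315.29 385 (np.float64(8.34), np.float64(0.0452))
296 315.17 308 (np.float64(8.46), np.float64(0.0463))
tool tilt deg 8.158876248234865 0.10933956785913337 [ 0.49965678 -0.50107039  0.33858999]
```

View pics/d2.png

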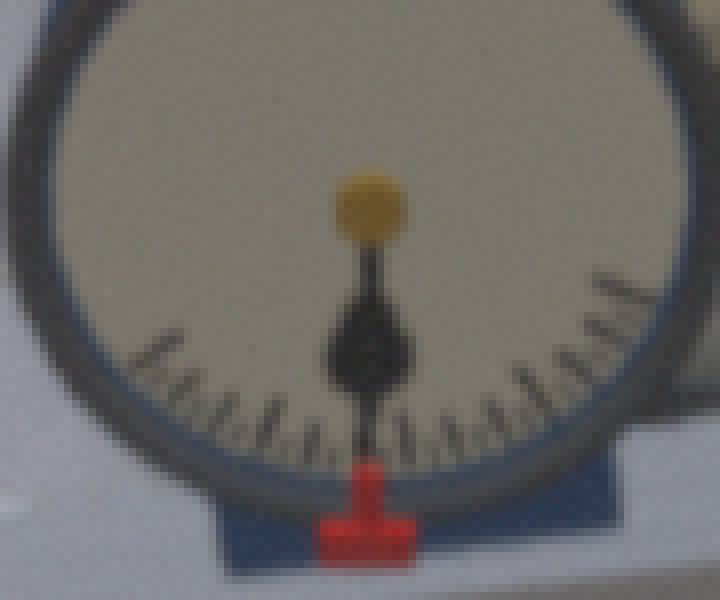

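The needle sits on the red stem within about 0.1° at a tool tilt of 8.2°. Pivot, needle and index all line up near crop column 368. Now I'll refine the lap pose and plan the placement.

```bash
cat > place.py <<'E'
from ik import *
YAW=np.radians(4.3);AX=np.array([.5875,-.0446,-.02])
def tgt(hover,a=np.radians(8.2),L=.115,dt=0.):
    xl=np.array([np.cos(YAW),np.sin(YAW),0]);yl=np.array([-np.sin(YAW),np.cos(YAW),0]);n=np.sin(a)*yl+np.cos(a)*np.array([0,0,1])
    return AX+n*(.095+L+hover)+dt*np.cross(n,xl), RT(-n,xl)
E
python3 - <<'E'
from place import *
T=pickle.load(open("top.pkl","rb"));S=pickle.load(open("side.pkl","rb"))
for nm,f in(("top",T),("side",S)):
    W=cloud(f);m=(abs(W[...,0]-.587)<.05)&(abs(W[...,1]+.044)<.055)&(W[...,2]>.058)&(W[...,2]<.085);w=W[m]
    r=cv2.minAreaRect((w[:,:2]*1000).astype(np.float32));print(nm,len(w),r)
    def fn(q):
        d=-(w[:,0]-.587)*np.sin(q[0])+(w[:,1]-q[1])*np.cos(q[0]);return q[2]-.095+np.sqrt(np.maximum(.095**2-d**2,1e-6))+q[3]*(w[:,0]-.587)-w[:,2]
    s_=least_squares(fn,[.07,-.045,.075,0],loss="soft_l1",f_scale=.001);print(s_.x,np.degrees(s_.x[0]),np.std(s_.fun))
    d=W[...,2];ys,xs=np.where(m)
    # edge directions
    h=cv2.convexHull((w[:,:2]*1000).astype(np.float32));q=cv2.approxPolyDP(h,6,True)[:,0];print(q.round(1).tolist())
o=get_obs()
for a in([.50,-.36,.34],[.50,-.24,.33]): go(a)
P,R=tgt(.06);print(P,np.degrees((Ro.from_rotvec(o["orientation"]).inv()*R).as_rotvec()));go(P,R)
print(ik(P,R,o["joints"]))
E
```

```text
top 1161 ((587.8410034179688, -44.60013198852539), (70.5950927734375, 84.25403594970703), 3.7740957736968994)
[ 0.07871599 -0.0440741   0.07386249 -0.00065779] 4.510093743498995 0.0024904494426586203
[[622.4000244140625, -84.0999984741211], [620.0999755859375, -2.700000047683716], [551.5, -5.599999904632568], [556.5, -87.0]]
side 780 ((586.1544189453125, -50.20670700073242), (71.01236724853516, 83.60980224609375), 3.632922649383545)
[ 0.08736243 -0.04485881  0.07412126  0.00949367] 5.005498634592833 0.002227470910379124
[[621.2999877929688, -86.5], [616.5999755859375, -21.200000762939453], [548.5, -10.699999809265137], [554.0999755859375, -91.4000015258789]]
off [-0.007, 0.94, -0.007] rot [0.0, 0.0, 0.0] rows 4
off [0.0, 1.74, 0.06] rot [0.0, 0.0, 0.0] rows 7
[ 0.58461258 -0.00619859  0.24723958] [12.28675263 -0.09413564 85.01690662]
off [-0.485, 3.296, 0.69] rot [0.107, -0.001, 0.742] rows 13
(array([-0.46266325,  0.32872535,  0.36074057,  1.7747588 ,  0.03267075,
        1.05039655, -0.05733689]), np.float64(0.00047319295336998375))
```

>>> drive_tool:
  rows:
    - {"offset": [0,0.2,0],"rotation": [0,0,0],"claw": 0.1}
    - {"offset": [0,0.4,0],"rotation": [0,0,0],"claw": 0.1}
    - {"offset": [0,0.6,0],"rotation": [0,0,0],"claw": 0.1}
    - {"offset": [0,0.8,0],"rotation": [0,0,0],"claw": 0.1}
    - {"offset": [0,1,0],"rotation": [0,0,0],"claw": 0.1}
    - {"offset": [0,1,0],"rotation": [0,0,0],"claw": 0.1}

```text
clock: 18.48
tcp_pos: [0.5008, -0.3438, 0.339]
orientation: [-0.017, 2.998, 0.01]
contact_force: [1.0, 1.1, -2.7]
grip_width: 0.0193
gripper_force: 60.1
```

>>> drive_tool:
  rows:
    - {"offset": [0,0.2,0],"rotation": [0.008,0,0.05],"claw": 0.1}
    - {"offset": [0,0.4,0],"rotation": [0.015,0,0.1],"claw": 0.1}
    - {"offset": [0,0.6,0],"rotation": [0.022,0,0.15],"claw": 0.1}
    - {"offset": [0,0.8,0],"rotation": [0.029,0,0.2],"claw": 0.1}
    - {"offset": [0,1,0],"rotation": [0.036,0,0.25],"claw": 0.1}
    - {"offset": [0,1,0],"rotation": [0.043,0,0.3],"claw": 0.1}
    - {"offset": [0,1,0],"rotation": [0.05,0,0.35],"claw": 0.1}
    - {"offset": [0,1,0],"rotation": [0.057,0,0.4],"claw": 0.1}
    - {"offset": [0,1,0],"rotation": [0.057,0,0.4],"claw": 0.1}

```text
clock: 19.23
tcp_pos: [0.499, -0.2003, 0.3393]
orientation: [1.182, 2.768, -0.08]
contact_force: [-0.0, 1.2, -3.6]
grip_width: 0.0191
gripper_force: 60.5
```

Run:
```python
from place import *
o=get_obs();print(o["tcp_pos"],o["joints"].round(2))
go(*tgt(.06));go(*tgt(.1))
```

```text
[ 0.49900366 -0.20032973  0.33926333] [0.07 0.08 0.17 1.84 0.07 1.1  0.97]
off [0.621, 1.306, 0.534] rot [0.05, -0.001, 0.341] rows 6
off [0.613, 1.331, 0.269] rot [0.05, -0.001, 0.341] rows 6
```

>>> drive_tool:
  rows:
    - {"offset": [0.1,0.17,0],"rotation": [0.008,0,0.05],"claw": 0.1}
    - {"offset": [0.2,0.34,0.05],"rotation": [0.015,0,0.1],"claw": 0.1}
    - {"offset": [0.3,0.51,0.1],"rotation": [0.022,0,0.15],"claw": 0.1}
    - {"offset": [0.38,0.68,0.12],"rotation": [0.029,0,0.2],"claw": 0.1}
    - {"offset": [0.45,0.85,0.15],"rotation": [0.036,0,0.25],"claw": 0.1}
    - {"offset": [0.5,1,0.18],"rotation": [0.043,0,0.3],"claw": 0.1}
    - {"offset": [0.5,1,0.18],"rotation": [0.05,0,0.341],"claw": 0.1}
    - {"offset": [0.5,1,0.18],"rotation": [0.05,0,0.341],"claw": 0.1}
    - {"offset": [0.5,1,0.18],"rotation": [0.05,0,0.341],"claw": 0.1}

```text
clock: 19.98
tcp_pos: [0.558, -0.0469, 0.3019]
orientation: [2.058, 2.232, -0.148]
contact_force: [0.3, -0.4, -3.4]
grip_width: 0.0196
gripper_force: 60.7
```

Run:
```python
from place import *
o=get_obs();print(o["tcp_pos"],o["joints"].round(2))
go(*tgt(.03))
```

```text
[ 0.55799621 -0.0469011   0.30189359] [-0.19  0.22  0.1   1.77  0.13  1.16 -0.07]
off [0.304, 0.2, 0.524] rot [-0.001, -0.001, 0.003] rows 3
```

>>> drive_tool:
  rows:
    - {"offset": [0.1,0.07,0.12],"rotation": [0,0,0.003],"claw": 0.1}
    - {"offset": [0.2,0.14,0.25],"rotation": [0,0,0.003],"claw": 0.1}
    - {"offset": [0.304,0.2,0.4],"rotation": [-0.001,-0.001,0.003],"claw": 0.1}
    - {"offset": [0.304,0.2,0.524],"rotation": [-0.001,-0.001,0.003],"claw": 0.1}
    - {"offset": [0.304,0.2,0.524],"rotation": [-0.001,-0.001,0.003],"claw": 0.1}
    - {"offset": [0.304,0.2,0.524],"rotation": [-0.001,-0.001,0.003],"claw": 0.1}
    - {"offset": [0.304,0.2,0.524],"rotation": [-0.001,-0.001,0.003],"claw": 0.1}

```text
clock: 20.57
tcp_pos: [0.5855, -0.0115, 0.2193]
orientation: [2.067, 2.217, -0.145]
contact_force: [0.6, -0.1, -3.0]
grip_width: 0.0191
gripper_force: 60.6
```

Run:
```python
from place import *
o=get_obs();print(o["tcp_pos"],o["joints"].round(2),o["contact_force"],o["moment"])
go(*tgt(.0))
f=grab_frame("side");g=grab_frame("top");pickle.dump((f,g,o),open("hov.pkl","wb"))
# gauge base from top cloud: points of base top, in lap frame
A=Ro.from_rotvec(o["orientation"]).as_matrix()
for nm,fr in(("top",g),("side",f)):
    W=cloud(fr);L=(W-o["tcp_pos"])@A  # tool frame
    m=(abs(L[...,0])<.07)&(abs(L[...,1])<.03)&(L[...,2]>.09)&(L[...,2]<.125);l=L[m];print(nm,len(l))
    if len(l)>10: print("min",l.min(0),"max",l.max(0)); t=l[(l[:,2]<.113)&(abs(l[:,1])<.019)];print("base-top pts",len(t),np.polyfit(t[:,0],t[:,2],1),t.min(0),t.max(0))
```

```text
[ 0.58553095 -0.01154917  0.21932864] [-0.23  0.34  0.08  1.8   0.14  1.01 -0.16] [ 0.59720163 -0.10049858 -2.97048827] [ 0.28411827 -0.01154631 -0.00239843]
off [0.009, -0.004, 0.211] rot [0.001, 0.0, -0.003] rows 1
top 143
min [-0.05420141 -0.01719465  0.09702281] max [-0.02785876  0.01909532  0.11847939]
base-top pts 139 [0.01914664 0.10476256] [-0.05420141 -0.01719465  0.09702281] [-0.02875039  0.01855055  0.11058205]
side 373
min [-0.05959186 -0.01983843  0.09001256] max [0.05320608 0.0160153  0.1154216 ]
base-top pts 310 [-0.10888362  0.09954816] [-0.05880866 -0.01899593  0.09001256] [0.05062227 0.0160153  0.11295919]
```

>>> drive_tool:
  rows:
    - {"offset": [0.009,-0.004,0.05],"rotation": [0.001,0,-0.003],"claw": 0.1}
    - {"offset": [0.009,-0.004,0.1],"rotation": [0.001,0,-0.003],"claw": 0.1}
    - {"offset": [0.009,-0.004,0.14],"rotation": [0.001,0,-0.003],"claw": 0.1}
    - {"offset": [0.009,-0.004,0.165],"rotation": [0.001,0,-0.003],"claw": 0.1}
    - {"offset": [0.009,-0.004,0.18],"rotation": [0.001,0,-0.003],"claw": 0.1}
    - {"offset": [0.009,-0.004,0.18],"rotation": [0.001,0,-0.003],"claw": 0.1}
    - {"offset": [0.009,-0.004,0.18],"rotation": [0.001,0,-0.003],"claw": 0.1}
    - {"offset": [0.009,-0.004,0.18],"rotation": [0.001,0,-0.003],"claw": 0.1}

```text
clock: 21.33
tcp_pos: [0.5849, -0.0124, 0.191]
orientation: [2.061, 2.226, -0.149]
contact_force: [0.2, -0.4, -3.0]
grip_width: 0.0193
gripper_force: 60.5
```

>>> drive_tool:
  rows:
    - {"offset": [0,0,0.006],"rotation": [0,0,0],"claw": 0.1}
    - {"offset": [0,0,0.012],"rotation": [0,0,0],"claw": 0.1}
    - {"offset": [0,0,0.012],"rotation": [0,0,0],"claw": 0.1}
    - {"offset": [0,0,0.012],"rotation": [0,0,0],"claw": 0.1}

```text
clock: 21.67
tcp_pos: [0.5846, -0.0127, 0.189]
orientation: [2.061, 2.226, -0.15]
contact_force: [0.8, 0.6, -3.5]
grip_width: 0.0192
gripper_force: 60.5
```

```bash
cat > st.py <<'E'
from place import *
for k in range(3): grab_frame("top"); o=get_obs(); print(o["contact_force"].round(2),o["moment"].round(3))
A=Ro.from_rotvec(o["orientation"]).as_matrix();xl=np.array([np.cos(YAW),np.sin(YAW),0]);yl=np.array([-xl[1],xl[0],0]);n=-A[:,2]
print(o["tcp_pos"].round(4),"lean",np.degrees(np.arctan2(n@yl,n[2])),"pitch",np.degrees(np.arcsin(n@xl)),"yaw err",np.degrees(np.arcsin(A[:,1]@yl)),"dist axis-tcp along n",(o["tcp_pos"]-AX)@n,"grip",o["grip_width"],o["clock"],np.abs(o["qvel"]).max())
E
python3 st.py
```

```text
[ 0.38  0.11 -2.56] [0.277 0.035 0.005]
[-0.64  0.76 -2.2 ] [ 0.292  0.041 -0.019]
[ 0.37 -0.01 -3.29] [ 0.261 -0.043 -0.042]
[ 0.5846 -0.0127  0.189 ] lean 8.196728358860769 pitch 0.07476535296918643 yaw err 0.11594660214584651 dist axis-tcp along n 0.2114592016739935 grip 0.019094507213238507 21.8167 0.0022251365960387066
```

>>> drive_tool:
  rows:
    - {"offset": [0,0,0.003],"rotation": [0,0,0],"claw": 0.1}
    - {"offset": [0,0,0.006],"rotation": [0,0,0],"claw": 0.1}
    - {"offset": [0,0,0.006],"rotation": [0,0,0],"claw": 0.1}
    - {"offset": [0,0,0.006],"rotation": [0,0,0],"claw": 0.1}

```text
clock: 22.15
tcp_pos: [0.5846, -0.0129, 0.188]
orientation: [2.061, 2.227, -0.15]
contact_force: [-0.4, 0.1, -2.4]
grip_width: 0.019
gripper_force: 60.5
```

>>> drive_tool:
  rows:
    - {"offset": [0,0,0.002],"rotation": [0,0,0],"claw": 0.1}
    - {"offset": [0,0,0.004],"rotation": [0,0,0],"claw": 0.1}
    - {"offset": [0,0,0.004],"rotation": [0,0,0],"claw": 0.1}
    - {"offset": [0,0,0.004],"rotation": [0,0,0],"claw": 0.1}

```text
clock: 22.48
tcp_pos: [0.5847, -0.0129, 0.1875]
orientation: [2.061, 2.227, -0.149]
contact_force: [-0.4, 1.1, -2.7]
grip_width: 0.0189
gripper_force: 60.6
```

```bash
python3 st.py
```

```text
[-0.09  0.31 -2.38] [ 0.281  0.009 -0.006]
[-0.52 -0.04 -2.67] [ 0.281 -0.02   0.045]
[-0.81  0.24 -2.11] [ 0.348 -0.054 -0.009]
[ 0.5847 -0.0129  0.1875] lean 8.1963954696255 pitch 0.07178917525728155 yaw err 0.11389773362076532 dist axis-tcp along n 0.20995524228832693 grip 0.019191033833937884 22.6333 0.0024085818743565753
```

>>> drive_tool:
  rows:
    - {"offset": [0,0,0.002],"rotation": [0,0,0],"claw": 0.1}
    - {"offset": [0,0,0.004],"rotation": [0,0,0],"claw": 0.1}
    - {"offset": [0,0,0.004],"rotation": [0,0,0],"claw": 0.1}
    - {"offset": [0,0,0.004],"rotation": [0,0,0],"claw": 0.1}

```text
clock: 22.97
tcp_pos: [0.5848, -0.0129, 0.1874]
orientation: [2.061, 2.226, -0.149]
contact_force: [-2.1, 0.3, 3.9]
grip_width: 0.0192
gripper_force: 61.5
```

>>> drive_tool:
  rows:
    - {"offset": [0,0,0.002],"rotation": [0,0,0],"claw": 0.1}
    - {"offset": [0,0,0.004],"rotation": [0,0,0],"claw": 0.1}
    - {"offset": [0,0,0.004],"rotation": [0,0,0],"claw": 0.1}
    - {"offset": [0,0,0.004],"rotation": [0,0,0],"claw": 0.1}

```text
clock: 23.3
tcp_pos: [0.5849, -0.0129, 0.1874]
orientation: [2.061, 2.226, -0.148]
contact_force: [-4.0, 1.4, 8.1]
grip_width: 0.0188
gripper_force: 62.3
```

```bash
python3 st.py
```

```text
[-2.86  1.55  8.02] [ 0.169  1.042 -0.133]
[-4.29  0.73  8.  ] [ 0.18   1.029 -0.15 ]
[-2.07  1.36  8.12] [ 0.136  1.022 -0.143]
[ 0.5849 -0.0129  0.1874] lean 8.185110138179034 pitch 0.031589733234451904 yaw err 0.11091094059704486 dist axis-tcp along n 0.20978817304749497 grip 0.018948469645286008 23.45 0.001278787941727056
```

>>> drive_tool:
  rows:
    - {"offset": [0,0,-0.002],"rotation": [0,0,0],"claw": 0.1}
    - {"offset": [0,0,-0.005],"rotation": [0,0,0],"claw": 0.1}
    - {"offset": [0,0,-0.005],"rotation": [0,0,0],"claw": 0.1}
    - {"offset": [0,0,-0.005],"rotation": [0,0,0],"claw": 0.1}
    - {"offset": [0,0,-0.005],"rotation": [0,0,0],"claw": 0.1}
    - {"offset": [0,0,-0.005],"rotation": [0,0,0],"claw": 0.1}
    - {"offset": [0,0,-0.005],"rotation": [0,0,0],"claw": 0.1}
    - {"offset": [0,0,-0.005],"rotation": [0,0,0],"claw": 0.1}
    - {"offset": [0,0,-0.005],"rotation": [0,0,0],"claw": 0.1}
    - {"offset": [0,0,-0.005],"rotation": [0,0,0],"claw": 0.1}
    - {"offset": [0,0,-0.005],"rotation": [0,0,0],"claw": 0.1}
    - {"offset": [0,0,-0.005],"rotation": [0,0,0],"claw": 0.1}

```text
clock: 24.45
tcp_pos: [0.5848, -0.0129, 0.1874]
orientation: [2.061, 2.226, -0.149]
contact_force: [-3.1, 1.6, 5.9]
grip_width: 0.0191
gripper_force: 61.8
```

```bash
python3 st.py
python3 - <<'E'
from place import *
f=grab_frame("side");g=grab_frame("top");o=get_obs();A=Ro.from_rotvec(o["orientation"]).as_matrix();n=-A[:,2]
for nm,fr in(("top",g),("side",f)):
    W=cloud(fr);L=(W-o["tcp_pos"])@A
    m=(abs(L[...,0])<.065)&(abs(L[...,1])<.017)&(L[...,2]>.098)&(L[...,2]<.109)&((abs(L[...,0])>.035)|(abs(L[...,1])>.0125));l=L[m]
    if len(l)>10: k=np.linalg.lstsq(np.c_[l[:,:2],np.ones(len(l))],l[:,2],rcond=None)[0];print(nm,len(l),k,np.degrees(k[:2]),l.min(0).round(3),l.max(0).round(3))
c=np.zeros((600,800,3),np.uint8);c[:,:400]=cv2.resize(f["frame"][190:310,310:390,::-1],(400,600));c[:,400:]=cv2.resize(g["frame"][165:255,320:380,::-1],(400,600));cv2.imwrite("pics/e1.png",c)
E
```

```text
[-3.    0.67  4.86] [ 0.242  0.701 -0.097]
[-2.97  1.24  5.53] [ 0.241  0.695 -0.108]
[-3.38  1.13  3.92] [ 0.257  0.63  -0.087]
[ 0.5848 -0.0129  0.1874] lean 8.193460092676958 pitch 0.05753811489738087 yaw err 0.11274793450561396 dist axis-tcp along n 0.20980460710529344 grip 0.0191630649783291 24.6 0.0008910444439882337
top 119 [ 0.05770888 -0.00598814  0.10658979] [ 3.30647527 -0.34309532] [-0.055 -0.016  0.098] [-0.03   0.017  0.109]
side 130 [-0.02560669  0.00734204  0.10359321] [-1.46715518  0.42066789] [-0.059 -0.017  0.098] [0.053 0.016 0.109]
```

View pics/e1.png

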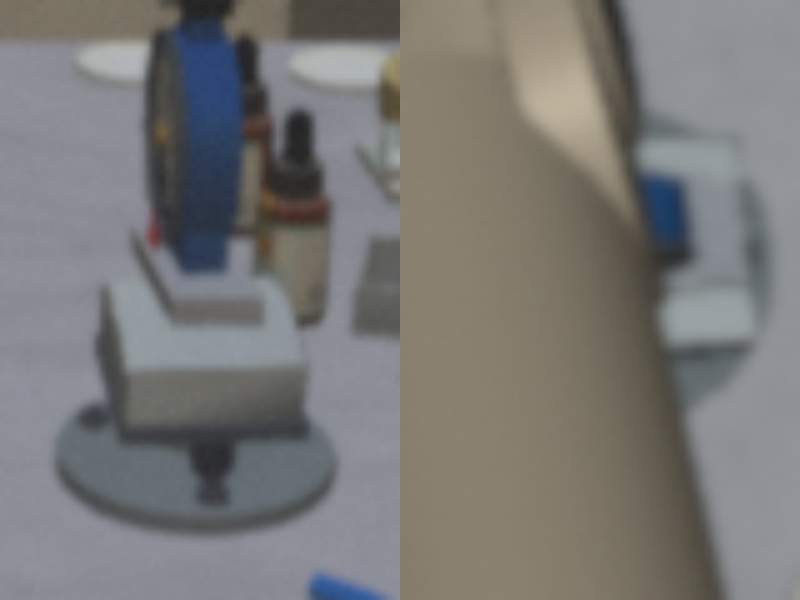

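Side view: the base lies on the crown, leaning over its far (+y) slope, square and centred across the lap, with the bottles standing behind. I'll ease the push a little and let it settle.

>>> drive_tool:
  rows:
    - {"offset": [0,0,-0.002],"rotation": [0,0,0],"claw": 0.1}
    - {"offset": [0,0,-0.003],"rotation": [0,0,0],"claw": 0.1}
    - {"offset": [0,0,-0.003],"rotation": [0,0,0],"claw": 0.1}
    - {"offset": [0,0,-0.003],"rotation": [0,0,0],"claw": 0.1}
    - {"offset": [0,0,-0.003],"rotation": [0,0,0],"claw": 0.1}
    - {"offset": [0,0,-0.003],"rotation": [0,0,0],"claw": 0.1}
    - {"offset": [0,0,-0.003],"rotation": [0,0,0],"claw": 0.1}
    - {"offset": [0,0,-0.003],"rotation": [0,0,0],"claw": 0.1}
    - {"offset": [0,0,-0.003],"rotation": [0,0,0],"claw": 0.1}
    - {"offset": [0,0,-0.003],"rotation": [0,0,0],"claw": 0.1}
    - {"offset": [0,0,-0.003],"rotation": [0,0,0],"claw": 0.1}
    - {"offset": [0,0,-0.003],"rotation": [0,0,0],"claw": 0.1}
    - {"offset": [0,0,-0.003],"rotation": [0,0,0],"claw": 0.1}
    - {"offset": [0,0,-0.003],"rotation": [0,0,0],"claw": 0.1}
    - {"offset": [0,0,-0.003],"rotation": [0,0,0],"claw": 0.1}
    - {"offset": [0,0,-0.003],"rotation": [0,0,0],"claw": 0.1}

```text
clock: 26.03
tcp_pos: [0.5847, -0.013, 0.1875]
orientation: [2.061, 2.226, -0.149]
contact_force: [0.5, -0.4, -0.4]
grip_width: 0.0192
gripper_force: 61.1
```

```bash
python3 st.py
python3 - <<'E'
from place import *
# dial check in the side view: pivot (gold) and red index, in tool frame, vs rigid prediction from the air view
f=grab_frame("side");o=get_obs();A=Ro.from_rotvec(o["orientation"]).as_matrix()
im=f["frame"].astype(float);r,g,b=im[...,0],im[...,1],im[...,2];vv,uu=np.mgrid[:480,:640]
box=(uu>330)&(uu<352)&(vv>205)&(vv<245)
for nm,w in(("red",np.clip(r-np.maximum(g,b)-40,0,None)*box),("gold",np.clip(np.minimum(r,g)-b-30,0,None)*box)):
    if w.sum()>0: print(nm,(uu*w).sum()/w.sum(),(vv*w).sum()/w.sum())
pr=lambda x,y,z:proj(f,o["tcp_pos"]+A@[x,y,z])
print("pred pivot",pr(0,-.0125,.053))
for e in(-2,0,2):
    c=np.radians(8.1+e);print(e,"pred red (43 mm)",pr(-.043*np.sin(c)*-1 if 0 else .043*np.sin(c),-.0135,.053+.043*np.cos(c)))
E
```

```text
[0.63 0.66 0.38] [ 0.33  -0.095  0.084]
[ 0.1   0.96 -0.5 ] [ 0.302 -0.051 -0.004]
[ 0.16  0.37 -0.33] [ 0.267 -0.027  0.009]
[ 0.5846 -0.013   0.1874] lean 8.198103011296734 pitch 0.08036269734661199 yaw err 0.10923529623759001 dist axis-tcp along n 0.2098400673552542 grip 0.019402493992476066 26.1833 0.0026845926110064403
red 340.1 236.6
gold 342.0 216.0
pred pivot [343.32475119 216.77171834]
-2 pred red (43 mm) [342.22468865 237.16586729]
0 pred red (43 mm) [342.11436029 236.88631528]
2 pred red (43 mm) [342.0051804  236.58348845]
```

>>> drive_tool:
  rows:
    - {"offset": [0,0,0.001],"rotation": [0,0,0],"claw": 0.1}
    - {"offset": [0,0,0.001],"rotation": [0,0,0],"claw": 0.1}
    - {"offset": [0,0,0.001],"rotation": [0,0,0],"claw": 0.1}
    - {"offset": [0,0,0.001],"rotation": [0,0,0],"claw": 0.1}
    - {"offset": [0,0,0.001],"rotation": [0,0,0],"claw": 0.1}
    - {"offset": [0,0,0.001],"rotation": [0,0,0],"claw": 0.1}
    - {"offset": [0,0,0.001],"rotation": [0,0,0],"claw": 0.1}
    - {"offset": [0,0,0.001],"rotation": [0,0,0],"claw": 0.1}
    - {"offset": [0,0,0.001],"rotation": [0,0,0],"claw": 0.1}
    - {"offset": [0,0,0.001],"rotation": [0,0,0],"claw": 0.1}
    - {"offset": [0,0,0.001],"rotation": [0,0,0],"claw": 0.1}
    - {"offset": [0,0,0.001],"rotation": [0,0,0],"claw": 0.1}

```text
clock: 27.23
tcp_pos: [0.5847, -0.013, 0.1874]
orientation: [2.061, 2.227, -0.15]
contact_force: [-0.1, 1.5, 3.2]
grip_width: 0.0192
gripper_force: 61.2
```

```bash
python3 st.py; python3 -c "
from h import *
print(hand_in())"
```

```text
[-0.65  0.93  2.93] [0.265 0.157 0.017]
[-1.18  0.92  2.84] [ 0.307  0.188 -0.041]
[-0.81  1.04  2.09] [ 0.301  0.138 -0.061]
[ 0.5847 -0.0129  0.1874] lean 8.195595571747992 pitch 0.07414934300013847 yaw err 0.11330918938038523 dist axis-tcp along n 0.2098169220076965 grip 0.019068936625558034 27.3833 0.0016103282973812152
the job is handed in; nothing more can be done
None
```

Handed in at 27 s, no verdict returned: the ink bottle stands released in line in the gap, and the gauge is held still on the crown with about 5–6 N of push at an 8.2° lean, where I saw the pointer meet the red index (within about 0.1°) in the air; on the lap neither camera could read the dial, so there it rests on the tool angle.

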